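# Fetch the spoon die from behind the punches

## Task

Get the coffee-spoon die out of the tool tray and lay it flat in the die bed, centred and lengthwise between the four screw posts, either way round. The three punches crowd it, so first stand all three on the green mat, then fetch the die, then put each punch back upright and square in the tray on the very place where it stood. Set everything down rather than dropping it, knock nothing over, and leave the other dies and the pot of screws where they are.

Things in the scene. Friction and masses are not known exactly. Their poses are not given: they have to be found in the camera images.
- spoon_die_c (a point): Small steel die block lying flat, 110 long (y) by 34 wide (x) by 24 high, dark sides and a bright face with a dark coffee-spoon shape sunk in it (a round-ended bowl and a thin stem). The point is its centre, 12 mm above its underside; z up. About 0.66 kg. It lies along y in the middle of the tray, hemmed in by the three punches. Grip it across its width near the middle.
- bowl_punch_c (a point): Hand-press punch standing upright, 80 tall: flange at its foot 40 (x) by 46 (y) by 12 painted red, then a bright square shank 26 by 26 up to 72 mm with a red band at its top, on it a round bright dome, 8 high. 0.4 to 0.6 kg. Grip the shank across y, 45 to 60 mm up, to keep the gripper's body off the head. The point is on its axis, 40 mm above its underside; z up. It returns to where it starts.
- tine_punch_c (a point): Hand-press punch standing upright, 80 tall: flange at its foot 40 (x) by 46 (y) by 12 painted blue, then a bright square shank 26 by 26 up to 72 mm with a blue band at its top, on it four bright ridges side by side, 8 high. 0.4 to 0.6 kg. Grip the shank across y, 45 to 60 mm up, to keep the gripper's body off the head. The point is on its axis, 40 mm above its underside; z up. It returns to where it starts.
- blade_punch_c (a point): Hand-press punch standing upright, 80 tall: flange at its foot 40 (x) by 46 (y) by 12 painted yellow, then a bright square shank 26 by 26 up to 72 mm with a yellow band at its top, on it a single bright bar, 8 high. 0.4 to 0.6 kg. Grip the shank across y, 45 to 60 mm up, to keep the gripper's body off the head. The point is on its axis, 40 mm above its underside; z up. It returns to where it starts.
- tray: Fixed wooden tool tray, 176 (x) by 214 (y), floor 10 mm and rim 20 mm above the bench. Origin at its centre at bench height; z up. The spoon die lies in its middle; two punches stand before it (tray x about -43, y about +-31 mm), one behind it (x about +44, y within 8), on white-edged painted places; which stands where varies. A pot and a brass rod lie in its back corners.
- mat: Fixed green rubber mat, 180 (x) by 210 (y), top 5 mm above the bench: the side area for the punches. Origin at its centre at bench height; z up. It may be on either side of the tray.
- bed_seat (a point): Fixed grey die bed, 130 (x) by 170 (y); the point is the middle of its top face, 18 mm above the bench, where scribed lines cross; y is its long direction, z up. Four posts (18 by 20, 34 high above the top) at x +-46, y +-44 carry inward screws ending at x +-28: a centred die lying along y has 11 mm free each side, and |y| below 34 is open for fingers. On either side of the tray.
- fork_die_c (a point): Small steel die block lying flat, 110 long (y) by 34 wide (x) by 24 high, dark sides and a bright face with a dark four-pronged fork shape sunk in it. The point is its centre, 12 mm above its underside; z up. Not wanted; to be left alone, on the bench at a back corner beside the tray.
- knife_die_c (a point): Small steel die block lying flat, 110 long (y) by 34 wide (x) by 24 high, dark sides and a bright face with a dark knife shape sunk in it. The point is its centre, 12 mm above its underside; z up. Not wanted; to be left alone, on the bench at a back corner beside the tray.
- screw_pot_c (a point): Small black open pot of set screws, 36 across and 22 high, in a back corner of the tray; to be left alone. The point is on its axis, 11 mm above its underside.
Things that resemble listed ones, but are neither listed nor needed, are in the scene too. Of the things that look like the part that bears bowl_punch_c, the middle-sized one is meant.

How it is judged:
By the outcome, as a careful person would: the job done as asked, in the order asked, and still so for the second after the job is handed in, with the robot touching nothing.
It also fails if it takes over 134 s, if anything falls off the work surface, if the arm or the gripper's body presses on something with over 40 N, if the wrist force passes 120 N, or if a joint passes its speed limit or range.

## Robot

A 6-joint arm with a two-finger parallel gripper is mounted at the origin on the work surface. World frame = base frame: x ahead of the robot, y to its left, z up, the work surface at z = 0. Lengths are in m, angles in rad, forces in N, time in s.
With the tool pointing down it reaches from about 0.375 to 0.975 m from the base axis. Payload 3.8 kg.
Tool frame: the origin (TCP) lies at the very end of the fingers, on their centre line; the grasp point (between the pads) lies 19 mm behind it; z points along the fingers, y is the direction in which the jaws open and shut (so a half turn about z gives the same grasp; the last joint's range is limited). The gripper opens to 85 mm and grips with 20 to 120 N. Pads are 22 mm wide; open, the fingers measure 114 mm over their backs; the gripper's body (76 mm by 85 mm) begins 54 mm behind the grasp point. The pads swing forward as they close: fully open they stand 13 mm farther back than shut.
Start: joints at [-1.143, 0.264, 1.604, -0, 1.274, -0.037], TCP at [0.303, -0.603, 0.231] pointing down, gripper open.
Joint ranges: [-2.63, 2.63], [-0.94, 2.18], [0.31, 2.57], [-1.31, 4.45], [0, 2.66], [-2.55, 2.55]. Speed limits (rad/s): [2.57, 2.57, 3.14, 3.14, 3.14, 3.14].

## Interface

Orientations are given as a rotation vector (axis times angle).
In Python, from workcell import bot, viewer, finish_job gives the robot as it stands.
- The arm moves only by the tool servo_tool, never from a script. Its argument "plan" is a list that holds one entry, the list of rows, each a list of 6 numbers: the shift along the tool's x, y, z in cm, then the turn, a rotation vector about the tool's x, y, z in degrees. A call has 1 to 20 rows; each row is the pose to reach, as a shift and turn from the pose measured when the call began, along the tool's axes at that moment; what a row does not reach only later rows make up. A row lasts 1/12 s, in which the tool goes at most 41.7 mm and 7.16 degrees, less where a joint would pass 70% of its speed; a pose out of reach is approached as far as the arm can. A call with a gripper value outside its range is refused whole. "claw" is the finger opening in cm, from 0 to 8.54, set as the call begins (left out, the last holds). The fingers move at their own pace and stop on an object; "grip_force" is the grip in N (left out, the last holds). Time passes only in rows, so rows that repeat a pose let the fingers close. It gives the time, the measured TCP pose, the force and the opening at its end, in the units of the state.
- bot.read_state(): the state, without advancing time (a new reading comes with each control period).
- viewer.read_camera(name): name is "scene" or "top"; returns a dict with "color" (420x560x3 uint8, red, green, blue), "fx", "fy", "cx", "cy" (pixels), "eye" and "rotation" of the camera in the world. Camera axes: x right, y down, z forward; pixel columns grow to the right and rows downward; lengths in m; the calibration is good to about 2 mm. A picture is of the moment at which its call begins. There is no depth.
- finish_job(): hands the job in, once; it reports no verdict.
The state is a dict: "time": time; "q": joint angles; "joint_vel": joint speeds; "joint_torque": joint torques, N m; "tool_pos": TCP position; "tcp_rot": TCP orientation; "wrist_force": force on the tool from outside, world axes, zero at the start; "torque": the same for the moment, N m; "width": opening from 0.0 (shut) to 1.0 (fully open).
Only numpy, scipy, OpenCV 4.12 (cv2) and the standard library are available. Lean on these libraries where they do the work, as an engineer would, in place of code of your own. Each camera call takes 0.05 s, during which the arm holds its last target.

## Working session

There is one attempt and no reset: what is moved stays moved. The work goes in short steps, Python scripts to look and compute and a tool call to move; the robot and the scene stay as the last step left them, time stands still between calls to the robot, and variables do not carry over. Pictures are saved under pics/ and viewed, and the job is handed in when it is done.

Besides the shell and the picture viewer there is one more tool, called after "Request:" as name(argument=value, ...), one argument or row to a line, values as JSON. servo_tool: Moves the arm, as the interface text tells. Its arguments: {"type":"object","properties":{"plan":{"type":"array"},"claw":{"type":"number"},"grip_force":{"type":"number"}},"required":["plan"]}

```bash
mkdir -p pics; ls; cat > h.py <<'E'
import numpy as np, cv2
from workcell import bot, viewer, finish_job
def snap(n,tag):
    c=viewer.read_camera(n); cv2.imwrite(f'pics/{tag}.png',c['color'][:,:,::-1]); 
    np.savez(f'pics/{tag}.npz',**c); return c
def load(tag): return dict(np.load(f'pics/{tag}.npz'))
def ray(c,u,v):
    d=np.array([(u-c['cx'])/c['fx'],(v-c['cy'])/c['fy'],1.]); return np.array(c['eye']),np.array(c['rotation'])@d
def atz(c,u,v,z):
    e,d=ray(c,u,v); return e+d*(z-e[2])/d[2]
def tri(c1,p1,c2,p2):
    A=np.zeros((3,3));b=np.zeros(3)
    for c,p in((c1,p1),(c2,p2)):
        e,d=ray(c,*p);d/=np.linalg.norm(d);M=np.eye(3)-np.outer(d,d);A+=M;b+=M@e
    return np.linalg.solve(A,b)
def proj(c,P):
    q=np.array(c['rotation']).T@(np.array(P)-np.array(c['eye'])); return q[0]/q[2]*c['fx']+c['cx'],q[1]/q[2]*c['fy']+c['cy']
def crop(tag,x0,y0,x1,y1,s,out):
    im=cv2.imread(f'pics/{tag}.png')[y0:y1,x0:x1]; cv2.imwrite(f'pics/{out}.png',cv2.resize(im,None,fx=s,fy=s,interpolation=cv2.INTER_CUBIC))
E
python3 - <<'E'
from h import *
for n in('scene','top'):
    c=snap(n,n+'0'); print(n,c['fx'],c['cx'],c['cy'],c['eye'],np.round(c['rotation'],3).tolist())
print(bot.read_state())
E
```

```text
pics
scene 492.45785480269484 280.1541031291885 208.03038350214652 [0.94237996 0.40700458 0.88119608] [-1.071, -2.536, 0.846]
top 398.18780924425914 282.6758612048098 216.14032416953418 [ 0.41169414 -0.00928849  0.98839436] [-2.173, 2.202, -0.07]
{'time': 0.1, 'q': array([-1.14287585e+00,  2.64703676e-01,  1.60527496e+00,  7.90566563e-06,
        1.27374261e+00, -3.69036052e-02]), 'joint_vel': array([-7.54087481e-04, -1.16244219e-03, -3.71839483e-03, -6.90930503e-04,
        9.87426670e-05, -1.97255952e-04]), 'joint_torque': array([ 8.52854146e-05, -5.16705108e+01, -3.68592095e+01, -1.34914085e-04,
        6.29699338e-03, -2.63768510e-05]), 'tool_pos': array([ 0.3022898 , -0.60275216,  0.23004887]), 'tcp_rot': array([-3.05509421e+00, -7.23103705e-01,  6.37472305e-04]), 'wrist_force': array([ 0.10117536,  0.3553816 , -0.18636151]), 'torque': array([-0.01484521, -0.04314661,  0.07470627]), 'width': 0.9929961605072083}
```

View pics/scene0.png

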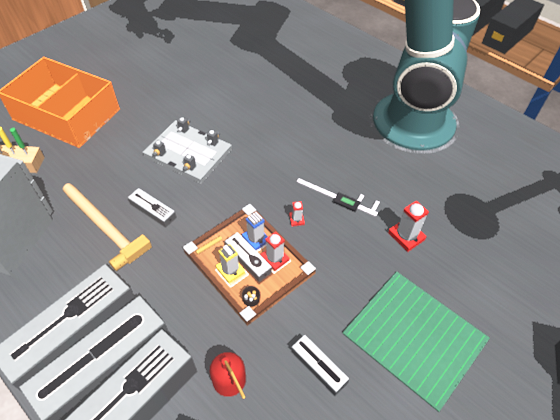

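View pics/top0.png

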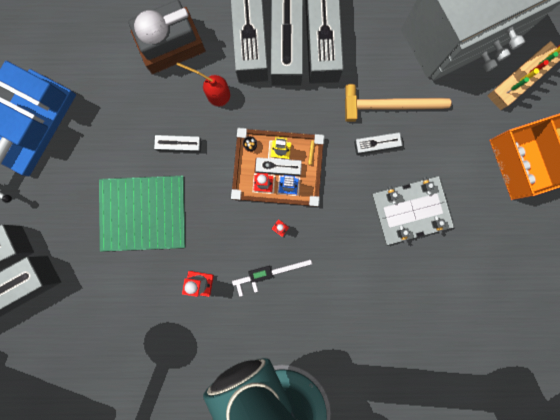

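```bash
sed -i "s/c=viewer.read_camera(n);/c=viewer.read_camera(n); c['rotation']=cv2.Rodrigues(np.array(c['rotation'],float))[0] if np.size(c['rotation'])==3 else c['rotation'];/" h.py
python3 - <<'E'
from h import *
for n in('scene','top'):
    c=snap(n,n+'1'); print(np.round(c['rotation'],3).tolist())
crop('top1',225,120,333,215,7,'ctop')
crop('scene1',180,200,320,325,5.6,'cscene')
c=load('top1')
for p in [(280,168),(142,213),(413,210),(195,285)]: print(p,atz(c,*p,0.01))
E
```

```text
[[-0.694, 0.568, -0.443], [0.72, 0.558, -0.413], [0.013, -0.605, -0.796]]
[[-0.013, -0.998, 0.065], [-1.0, 0.014, 0.001], [-0.002, -0.065, -0.998]]
(280, 168) [ 0.59554088 -0.00292199  0.01      ]
(142, 213) [0.48817589 0.3387565  0.01      ]
(413, 210) [ 0.48652774 -0.32912871  0.01      ]
(195, 285) [0.31052545 0.20785417 0.01      ]
```

View pics/ctop.png

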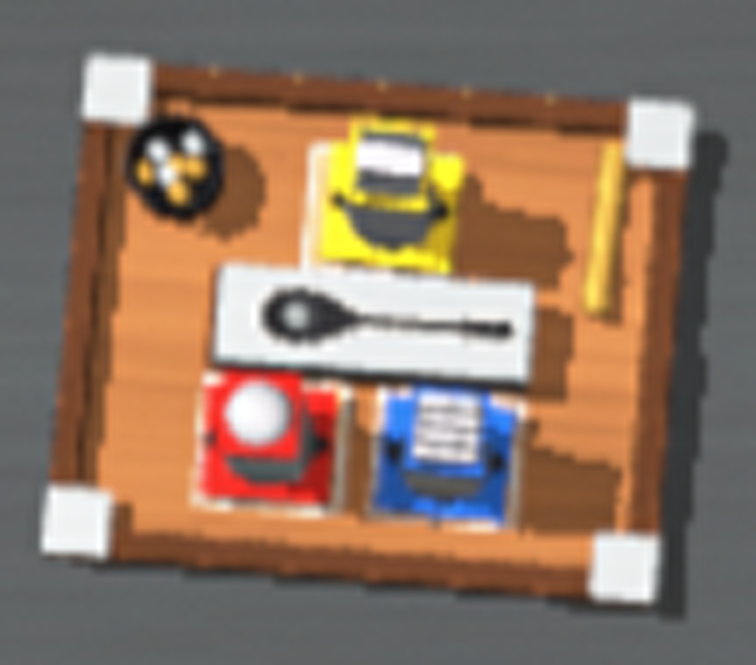

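View pics/cscene.png

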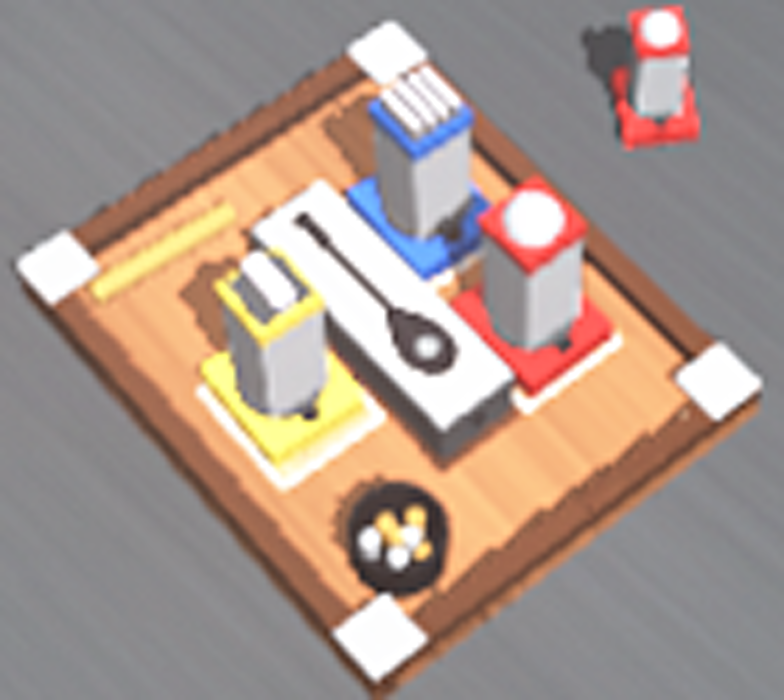

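```bash
python3 - <<'E'
from h import *
def two(tag,boxes,s,out):
    ims=[]
    im=cv2.imread(f'pics/{tag}.png')
    for (x0,y0,w,h) in boxes:
        a=cv2.resize(im[y0:y0+h,x0:x0+w],None,fx=s,fy=s,interpolation=cv2.INTER_CUBIC)
        for i in range(0,w,5):
            cv2.putText(a,str(x0+i),(int(i*s),8),0,.3,(0,255,255),1); cv2.line(a,(int((i+.5)*s),10),(int((i+.5)*s),14),(0,255,255),1)
        for i in range(0,h,5):
            cv2.putText(a,str(y0+i),(0,int((i+.5)*s)+3),0,.3,(0,255,255),1); cv2.line(a,(20,int((i+.5)*s)),(24,int((i+.5)*s)),(0,255,255),1)
        ims.append(a)
    cv2.imwrite(f'pics/{out}.png',np.hstack(ims))
two('top1',[(250,170,26,26),(274,172,26,26),(265,134,28,26)],10,'p_top')
two('scene1',[(260,228,34,46),(238,208,34,46)],11,'p_sc1')
two('scene1',[(212,240,38,50)],11,'p_sc2')
E
```

```text
(no output)
```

View pics/p_top.png

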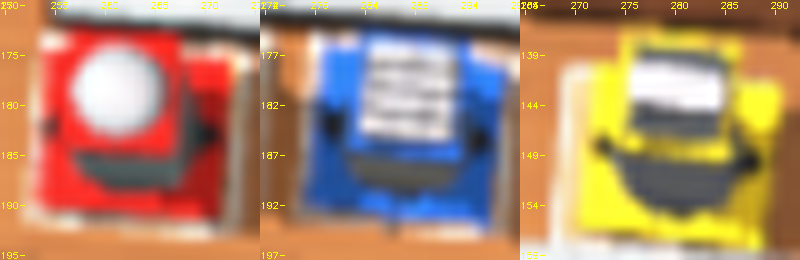

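View pics/p_sc1.png

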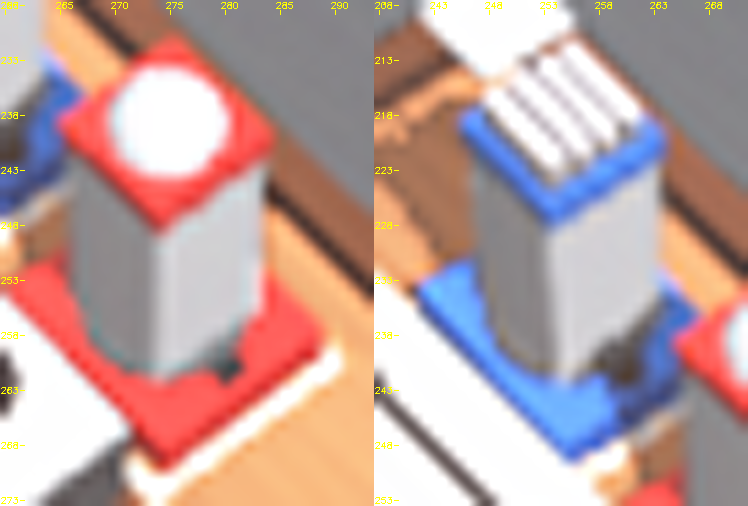

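View pics/p_sc2.png

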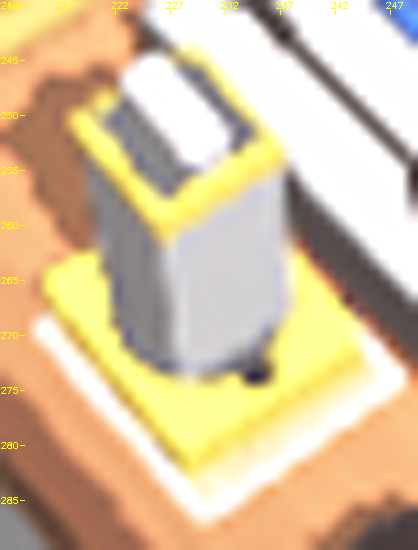

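```bash
cat > fit.py <<'E'
from h import *
from scipy.optimize import minimize
def box(x0,x1,y0,y1,z0,z1): return np.array([[a,b,c] for a in(x0,x1) for b in(y0,y1) for c in(z0,z1)])
FL=lambda:box(-.02,.02,-.023,.023,0,.012)
SH=lambda:box(-.013,.013,-.013,.013,.012,.066)
BD=lambda:box(-.013,.013,-.013,.013,.066,.072)
HD=lambda:box(-.010,.010,-.010,.010,.072,.080)
S=8
def hull(c,pts,win):
    p=np.array([proj(c,q) for q in pts]); p=(p-np.array(win[:2])+.5)*S-.5
    return cv2.convexHull(p.astype(np.float32)).reshape(-1,2)
def render(c,parts,pose,win):
    x,y,z,a=pose; R=np.array([[np.cos(a),-np.sin(a),0],[np.sin(a),np.cos(a),0],[0,0,1]])
    w,h=win[2],win[3]; m=np.zeros((h*S,w*S),np.uint8)
    for pts,val in parts:
        P=pts@R.T+np.array([x,y,z]); cv2.fillConvexPoly(m,np.round(hull(c,P,win)*16).astype(np.int32),val,cv2.LINE_AA,4)
    return cv2.resize(m,(w,h),interpolation=cv2.INTER_AREA)/255.
def hsvmask(c,hlo,hhi,smin,win):
    x0,y0,w,h=win
    im=c['color'][y0:y0+h,x0:x0+w]; big=cv2.resize(im,None,fx=S,fy=S,interpolation=cv2.INTER_CUBIC)
    H=cv2.cvtColor(big,cv2.COLOR_RGB2HSV).astype(int); hh=H[...,0]
    if hlo<0: k=(hh>=180+hlo)|(hh<=hhi)
    else: k=(hh>=hlo)&(hh<=hhi)
    k&=(H[...,1]>=smin)&(H[...,2]>50)
    return cv2.resize(k.astype(np.uint8)*255,(w,h),interpolation=cv2.INTER_AREA)/255.
PUNCH=[(FL(),255),(SH(),0),(BD(),255),(HD(),0)]
COL={'red':(-8,6,120),'blue':(98,125,120),'yellow':(24,34,120)}
def fit(cams,col,p0,z,wins,parts=PUNCH,ign=(None,None)):
    tg=[hsvmask(c,*col,w) for c,w in zip(cams,wins)]
    def cost(p):
        s=0
        for c,w,t,i in zip(cams,wins,tg,ign):
            if c is None: continue
            d=(render(c,parts,(p[0],p[1],z,p[2]/5),w)-t)**2
            if i is not None: d=d*i
            s+=d.sum()
        return s
    best=None
    for da in(-.05,.05):
        r=minimize(cost,[p0[0],p0[1],(p0[2]+da)*5],method='Nelder-Mead',options=dict(initial_simplex=[[p0[0],p0[1],(p0[2]+da)*5],[p0[0]+.005,p0[1],(p0[2]+da)*5],[p0[0],p0[1]+.005,(p0[2]+da)*5],[p0[0],p0[1],(p0[2]+da)*5+.3]],xatol=1e-5,fatol=1e-3))
        if best is None or r.fun<best.fun: best=r
    return best.x[0],best.x[1],best.x[2]/5,best.fun,tg
E
cat > f1.py <<'E'
from fit import *
import sys
tt,ts=load('top1'),load('scene1')
# tray corners: outer white squares' outer corners; z=.02, click from crops
T=[(118,90),(660,134),(77,522),(624,568)]; Tt=[((x+.5)/7+225-.5,(y+.5)/7+120-.5) for x,y in T]
Sx=[(380,637),(57,267),(719,381),(387,51)]; Ss=[((x+.5)/5.6+180-.5,(y+.5)/5.6+200-.5) for x,y in Sx]
P=[]
for a,b in zip(Tt,Ss):
    p=tri(tt,a,ts,b); P.append(p); print('corner',p.round(4),'top@.02',atz(tt,*a,.02).round(4),'sc@.02',atz(ts,*b,.02).round(4))
P=np.array(P); print('tray',P.mean(0))
yaw0=-.08
for col,p0,wt,wsn in [('red',(.565,.035,yaw0),(248,168,30,30),(254,228,44,48)),('blue',(.56,-.02,yaw0),(272,168,30,32),(238,208,36,46)),('yellow',(.64,0,yaw0),(262,130,34,34),(208,240,42,50))]:
    for cams in((tt,None),(None,ts),(tt,ts)):
        r=fit(cams,COL[col],p0,.010,(wt,wsn)) if None not in cams else None
        if r is None:
            C=[(c,w) for c,w in zip(cams,(wt,wsn)) if c is not None]
            r=fit([C[0][0]],COL[col],p0,.010,[C[0][1]],ign=(None,))
        print(col,'top' if cams[1] is None else 'scene' if cams[0] is None else 'both',np.round(r[:4],4))
    o=[]
    for c,w,t in zip((tt,ts),(wt,wsn),r[4]):
        m=render(c,PUNCH,(r[0],r[1],.01,r[2]),w); x0,y0,ww,hh=w
        o.append(cv2.resize(np.hstack([c['color'][y0:y0+hh,x0:x0+ww,::-1]]+[np.repeat((a*255).astype(np.uint8)[...,None],3,2) for a in(t,m,abs(t-m))]),None,fx=4,fy=4,interpolation=cv2.INTER_NEAREST))
    W=max(a.shape[1] for a in o); cv2.imwrite(f'pics/fit_{col}.png',np.vstack([np.pad(a,((0,0),(0,W-a.shape[1]),(0,0))) for a in o]))
E
python3 f1.py; python3 -c "
import cv2,numpy as np
a=[cv2.imread(f'pics/fit_{c}.png') for c in('red','blue','yellow')]
W=max(x.shape[1] for x in a);b=np.vstack([np.pad(x,((0,0),(0,W-x.shape[1]),(0,0))) for x in a]);print(b.shape);cv2.imwrite('pics/fitall.png',cv2.resize(b,(int(b.shape[1]*600/b.shape[0]),600)))"
```

```text
corner [0.6852 0.0904 0.0181] top@.02 [0.6838 0.0912 0.02  ] sc@.02 [0.6865 0.09   0.02  ]
corner [ 0.6666 -0.101   0.0191] top@.02 [ 0.6653 -0.0998  0.02  ] sc@.02 [ 0.6677 -0.1018  0.02  ]
corner [0.5314 0.1058 0.0189] top@.02 [0.5306 0.1065 0.02  ] sc@.02 [0.5327 0.1052 0.02  ]
corner [ 0.5127 -0.0854  0.0208] top@.02 [ 0.5118 -0.0843  0.02  ] sc@.02 [ 0.5132 -0.0872  0.02  ]
tray [0.59898056 0.00241313 0.01923571]
red top [ 0.5578  0.0391 -0.0665 33.151 ]
red scene [ 5.59200e-01  3.72000e-02 -1.09400e-01  7.55487e+01]
red both [ 5.586000e-01  3.800000e-02 -1.208000e-01  1.247145e+02]
blue top [ 5.51800e-01 -2.24000e-02 -9.98000e-02  3.41734e+01]
blue scene [ 5.53400e-01 -2.44000e-02 -1.54300e-01  9.52529e+01]
blue both [ 5.525000e-01 -2.360000e-02 -1.321000e-01  1.504036e+02]
yellow top [ 6.40700e-01 -4.40000e-03 -1.30400e-01  3.61391e+01]
yellow scene [ 6.427000e-01 -6.500000e-03 -1.496000e-01  1.377927e+02]
yellow both [ 6.419000e-01 -5.500000e-03 -1.395000e-01  2.010656e+02]
(960, 704, 3)
```

View pics/fitall.png

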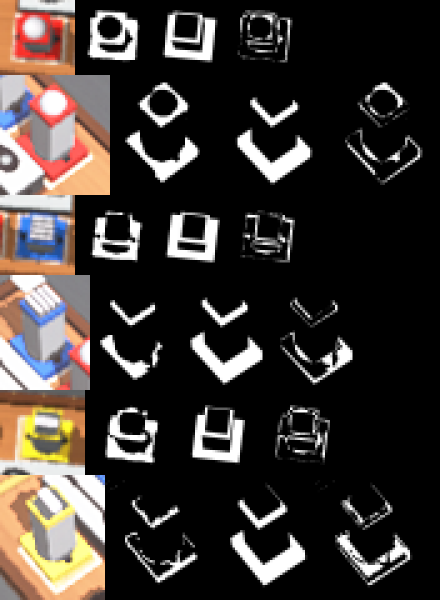

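```bash
python3 - <<'E'
from h import *
tt,ts=load('top1'),load('scene1')
T=lambda x,y:((x+.5)/7+224.5,(y+.5)/7+119.5)
Sc=lambda x,y:((x+.5)/5.6+179.5,(y+.5)/5.6+199.5)
for n,a,b in [('reddome',(257,413),(534,216)),('blueheadctr',(447,428),(421,101)),('yelbar',(390,155),(269,279)),
 ('die-near/left corner top',(220,265),(440,428)),('die r-far',(533,284),(322,184)),('die r-near',(528,377),(258,225)),('die l near',(213,357),(512,378)),
 ('bowl mark',(297,316),(429,346)),('pot',(176,165),(397,538))]:
    print(n,tri(tt,T(*a),ts,Sc(*b)).round(4))
crop('top1',92,168,192,258,7,'cmat'); crop('top1',365,168,465,252,8,'cbed')
crop('scene1',140,110,236,185,8,'cbeds')
E
```

```text
reddome [0.5585 0.0388 0.0843]
blueheadctr [ 0.5525 -0.0233  0.0863]
yelbar [ 0.6421 -0.0055  0.0889]
die-near/left corner top [0.6195 0.0536 0.0314]
die r-far [ 0.5974 -0.0446  0.0626]
die r-near [ 0.5903 -0.0614  0.0046]
die l near [0.5872 0.0566 0.0302]
bowl mark [0.6003 0.0275 0.0338]
pot [0.6569 0.0696 0.0226]
```

View pics/cbed.png

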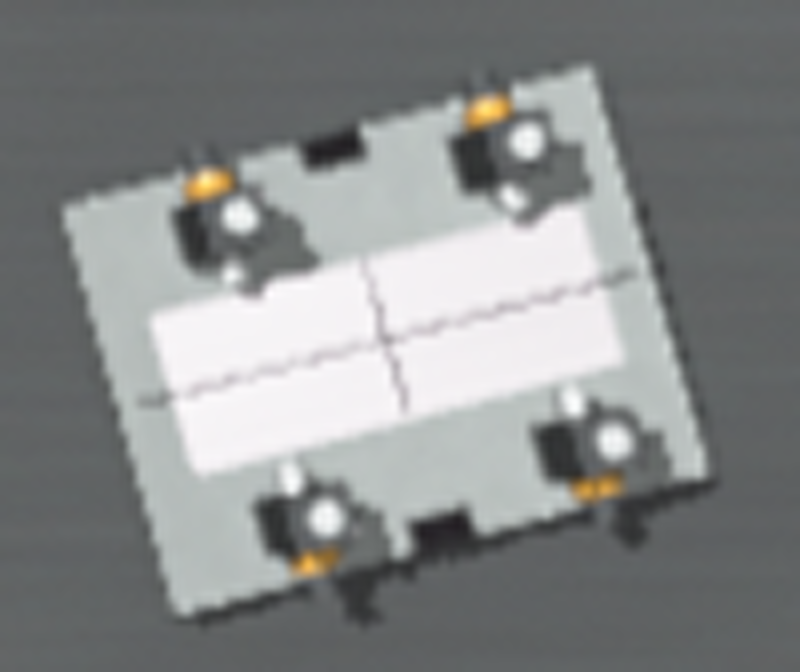

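View pics/cbeds.png

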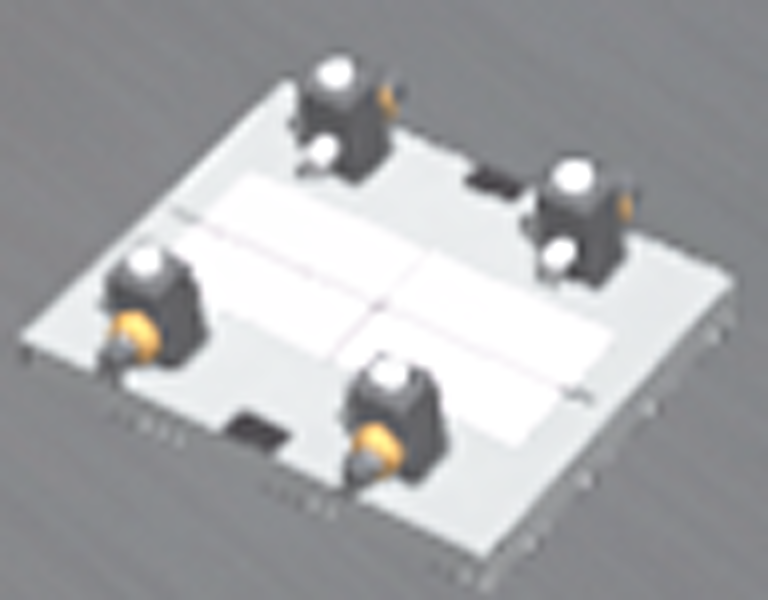

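View pics/cmat.png

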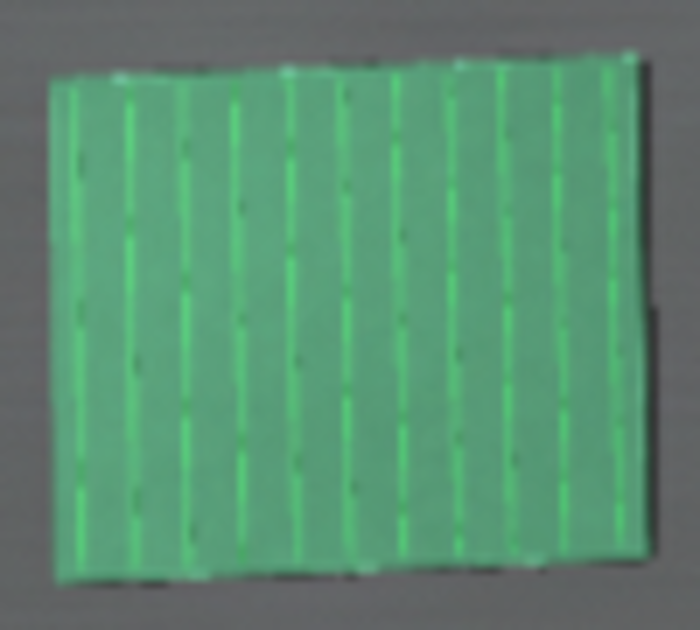

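```bash
python3 - <<'E'
from h import *
tt,ts=load('top1'),load('scene1')
def mk(s,x0,y0): return lambda x,y:((x+.5)/s+x0-.5,(y+.5)/s+y0-.5)
T=mk(7,225,120);Sc=mk(5.6,180,200);B=mk(8,365,168);Bs=mk(8,140,110);M=mk(7,92,168)
for n,a,b in [('die r-far',(533,284),(252,225)),('die r-near',(528,377),(322,182))]: print(n,tri(tt,T(*a),ts,Sc(*b)).round(4))
print('die l-far',[tri(tt,T(*a),ts,Sc(*b)).round(4) for a,b in[((220,265),(440,430)),((213,357),(512,378))]])
P=[]
for a,b in [((385,342),(378,305)),((65,207),(490,555)),((597,65),(22,335)),((713,478),(290,82)),((180,613),(735,280))]:
    p=tri(tt,B(*a),ts,Bs(*b));P.append(p);print('bed',p.round(4),atz(tt,*B(*a),.018).round(4),atz(ts,*Bs(*b),.018).round(4))
P=np.array(P);print(P[1:].mean(0)); e1=P[1]-P[2];e2=P[4]-P[3];print('yaw',[np.arctan2(-e[0],e[1]) for e in(e1,e2)],np.linalg.norm(e1),np.linalg.norm(P[1]-P[4]))
for a,b in[((160,402),(630,273)),((365,265),(403,408)),((152,316),(585,208)),((197,474),(625,361))]:
    p=atz(tt,*B(*a),.018);q=atz(tt,*B(*b),.018);e=p-q;print(np.arctan2(-e[0],e[1]),((p+q)/2).round(4))
m=np.array([atz(tt,*M(*a),.005) for a in[(50,78),(637,55),(650,556),(55,582)]]);print('mat',m.round(4).tolist(),m.mean(0))
E
```

```text
die r-far [ 0.6102 -0.0546  0.0355]
die r-near [ 0.5781 -0.0522  0.0325]
die l-far [array([0.6197, 0.0537, 0.0304]), array([0.5872, 0.0566, 0.0302])]
bed [ 0.4868 -0.3282  0.0161] [ 0.4852 -0.3257  0.018 ] [ 0.4888 -0.3287  0.018 ]
bed [ 0.5285 -0.2301  0.0156] [ 0.5279 -0.2292  0.018 ] [ 0.5299 -0.2287  0.018 ]
bed [ 0.5705 -0.3952  0.0163] [ 0.5696 -0.3937  0.018 ] [ 0.5717 -0.3947  0.018 ]
bed [ 0.4432 -0.4266  0.0145] [ 0.4423 -0.4241  0.018 ] [ 0.4458 -0.4245  0.018 ]
bed [ 0.4037 -0.2618  0.0149] [ 0.4035 -0.2607  0.018 ] [ 0.4059 -0.2598  0.018 ]
[ 0.48648946 -0.32843697  0.01534587]
yaw [np.float64(0.24909845820169002), np.float64(0.23500422819350186)] 0.17036373655728157 0.1287425650273958
0.25379886263945367 [ 0.4865 -0.3289  0.018 ]
-1.3454332510847526 [ 0.4869 -0.3255  0.018 ]
0.2308669057619652 [ 0.5098 -0.3216  0.018 ]
0.24375853398887054 [ 0.462  -0.3329  0.018 ]
mat [[0.5757, 0.4493, 0.005], [0.5811, 0.2402, 0.005], [0.4031, 0.2351, 0.005], [0.3968, 0.4446, 0.005]] [0.48920686 0.34231677 0.005     ]
```

```bash
cat > mv.py <<'E'
from h import *
import sys
def row(x,y,z,th):
    s=bot.read_state(); p0=np.array(s['tool_pos']);R0=cv2.Rodrigues(np.array(s['tcp_rot'],float))[0]
    t=np.radians(th);R1=np.array([[-np.sin(t),np.cos(t),0],[np.cos(t),np.sin(t),0],[0,0,-1]]);
    # columns x,y,z
    R1=np.stack([[-np.sin(t),np.cos(t),0],[np.cos(t),np.sin(t),0],[0,0,-1]],1)
    sh=R0.T@(np.array([x,y,z])-p0)*100; rv=np.degrees(cv2.Rodrigues(R0.T@R1)[0].ravel())
    yang=np.degrees(np.arctan2(R0[1,1],R0[0,1]))
    print('t %.2f pos %s yang %.2f tilt %.2f F %s w %.3f(%.1fmm)'%(s['time'],p0.round(4),yang,np.degrees(np.arccos(-R0[2,2])),np.array(s['wrist_force']).round(1),s['width'],s['width']*85.4))
    print('row',sh.round(2).tolist(),rv.round(2).tolist(),'dist cm',round(float(np.linalg.norm(sh)),2))
if __name__=='__main__':
    a=list(map(float,sys.argv[1:])); 
    for i in range(0,len(a),4): row(*a[i:i+4])
E
python3 mv.py .5586 .038 .15 84.44
```

```text
t 0.20 pos [ 0.3024 -0.6029  0.2304] yang -63.37 tilt 0.09 F [ 0.2 -0.5 -1. ] w 1.002(85.5mm)
row [51.63, -45.8, 8.11] [-0.03, -0.11, -147.81] dist cm 69.49
```

Request:
servo_tool(
  plan=[
    [[2,-2,0,0,0,-6],[6,-5,1,0,0,-13],[9,-8,1,0,0,-20],[12,-10,2,0,0,-27],[15,-13,2,0,0,-34],[18,-16,3,0,0,-41],[21,-18,3,0,0,-48],[24,-21,4,0,0,-55],[26,-23,4,0,0,-62],[29,-26,5,0,0,-69],[32,-28,5,0,0,-76],[34,-30,5,0,0,-83],[37,-32,6,0,0,-90],[39,-34,6,0,0,-97],[41,-36,6,0,0,-104],[43,-38,7,0,0,-111],[45,-40,7,0,0,-118],[46,-41,7,0,0,-125],[47,-42,7,0,0,-132],[48,-43,7,0,0,-139]],
  ],
  claw=4.8,
  grip_force=60,
)

```text
time: 1.87
tool_pos: [0.5386, -0.0022, 0.1608]
tcp_rot: [-0.382, -3.117, -0.002]
wrist_force: [0.0, 0.1, -0.5]
width: 0.56
```

```bash
python3 mv.py .5586 .038 .15 84.44 .5586 .038 .043 84.44
```

```text
t 1.87 pos [ 0.5386 -0.0022  0.1608] yang 76.03 tilt 0.10 F [ 0.   0.1 -0.5] w 0.560(47.8mm)
row [-0.97, 4.38, 1.08] [0.06, -0.07, -8.41] dist cm 4.61
t 1.87 pos [ 0.5386 -0.0022  0.1608] yang 76.03 tilt 0.10 F [ 0.   0.1 -0.5] w 0.560(47.8mm)
row [-0.98, 4.37, 11.78] [0.06, -0.07, -8.41] dist cm 12.61
```

Request:
servo_tool(
  plan=[
    [[-0.3,1.2,0,0,0,-3],[-0.6,2.8,0,0,0,-6],[-0.9,4,0.5,0.06,-0.07,-8.4],[-0.98,4.37,1,0.06,-0.07,-8.4],[-0.98,4.37,1,0.06,-0.07,-8.4],[-0.98,4.37,1,0.06,-0.07,-8.4]],
  ],
)

```text
time: 2.37
tool_pos: [0.5578, 0.0376, 0.1498]
tcp_rot: [-0.153, -3.136, 0.001]
wrist_force: [0.1, 0.7, -0.3]
width: 0.563
```

```bash
python3 mv.py .5586 .038 .043 84.44; python3 - <<'E'
from h import *
snap('scene','s2');snap('top','t2');crop('s2',200,160,330,290,4.5,'s2c');crop('t2',215,110,345,220,4.5,'t2c')
a=cv2.imread('pics/s2c.png');b=cv2.imread('pics/t2c.png');h=min(a.shape[0],b.shape[0]);cv2.imwrite('pics/st2.png',cv2.resize(np.hstack([a[:h],b[:h]]),(800,int(h*800/(a.shape[1]+b.shape[1])))))
E
```

```text
t 2.37 pos [0.5578 0.0376 0.1498] yang 84.40 tilt 0.13 F [ 0.1  0.7 -0.3] w 0.563(48.0mm)
row [-0.1, 0.05, 10.68] [-0.04, -0.13, -0.04] dist cm 10.68
```

View pics/st2.png

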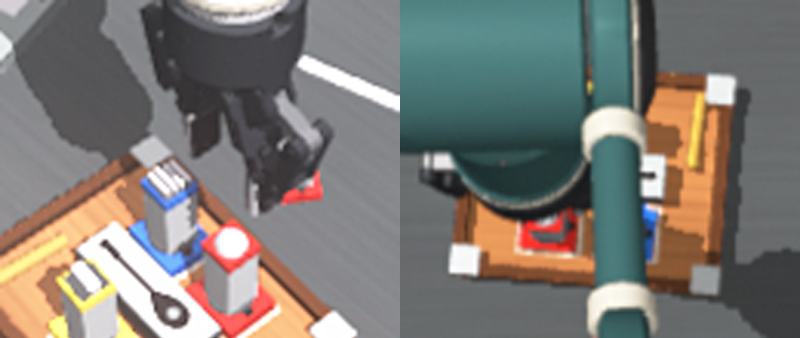

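Request:
servo_tool(
  plan=[
    [[-0.03,0.02,0.8,0,0,0],[-0.1,0.05,2.5,-0.04,-0.13,0],[-0.1,0.05,4.5,-0.04,-0.13,0],[-0.1,0.05,6.5,-0.04,-0.13,0],[-0.1,0.05,8.3,-0.04,-0.13,0],[-0.1,0.05,9.6,-0.04,-0.13,0],[-0.1,0.05,10.4,-0.04,-0.13,0],[-0.1,0.05,10.7,-0.04,-0.13,0],[-0.1,0.05,10.7,-0.04,-0.13,0]],
  ],
)

```text
time: 3.22
tool_pos: [0.5591, 0.0374, 0.0433]
tcp_rot: [0.155, 3.137, 0.0]
wrist_force: [-0.4, 0.3, 0.1]
width: 0.565
```

```bash
python3 mv.py .5586 .038 .043 84.44; python3 - <<'E'
from h import *
snap('scene','s3');crop('s3',220,160,330,290,4.5,'s3c')
E
```

```text
t 3.22 pos [0.5591 0.0374 0.0433] yang 84.35 tilt 0.05 F [-0.4  0.3  0.1] w 0.565(48.3mm)
row [0.05, 0.06, 0.03] [0.01, 0.05, -0.09] dist cm 0.08
```

View pics/s3c.png

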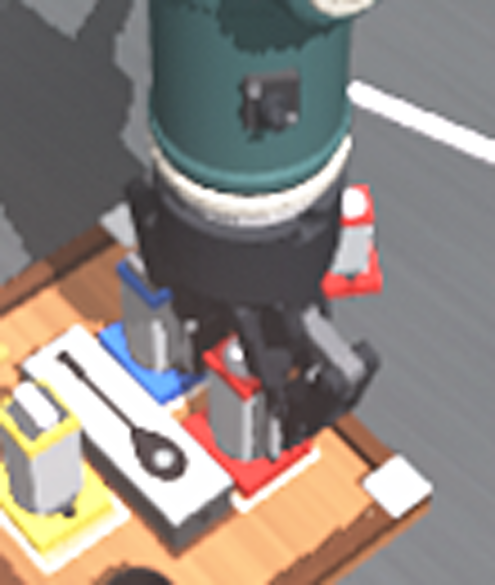

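Request:
servo_tool(
  plan=[
    [[0,0,0,0,0,0],[0,0,0,0,0,0],[0,0,0,0,0,0],[0,0,0,0,0,0],[0,0,0,0,0,0],[0,0,0,0,0,0]],
  ],
  claw=1.5,
  grip_force=60,
)

```text
time: 3.77
tool_pos: [0.561, 0.0376, 0.0453]
tcp_rot: [0.154, 3.133, 0.001]
wrist_force: [0.0, 0.7, 5.9]
width: 0.298
```

```bash
python3 mv.py .52 .40 .15 84.44; python3 - <<'E'
from h import *
snap('scene','s4');crop('s4',220,160,330,290,4.5,'s4c')
E
```

```text
t 3.77 pos [0.561  0.0376 0.0453] yang 84.36 tilt 0.28 F [0.  0.7 5.9] w 0.298(25.5mm)
row [7.59, 35.67, -10.48] [0.04, 0.28, -0.08] dist cm 37.95
```

View pics/s4c.png

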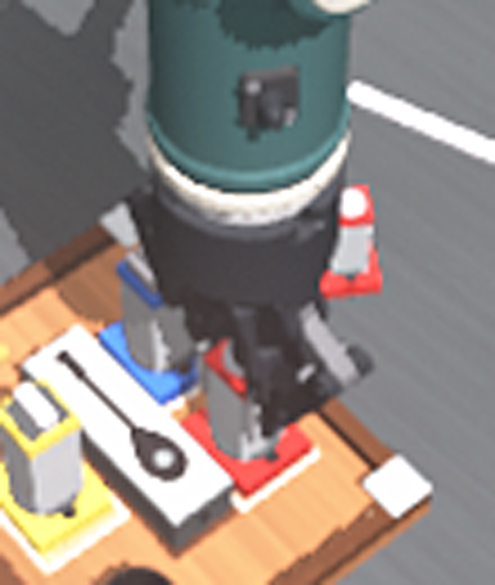

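Request:
servo_tool(
  plan=[
    [[0,0,-0.3,0,0,0],[0,0,-1,0,0,0],[0,0,-2,0,0,0],[0,0,-3.5,0,0,0],[0,0,-5.2,0,0,0],[0,0.3,-7,0,0,0],[0.2,1,-8.5,0,0,0],[0.5,2.5,-9.5,0,0,0],[1,4.8,-10.2,0,0,0],[1.6,7.6,-10.5,0,0,0],[2.3,10.8,-10.5,0,0,0],[3,14.2,-10.5,0,0,0],[3.8,17.8,-10.5,0,0,0],[4.5,21.4,-10.5,0,0,0],[5.3,25,-10.5,0,0,0],[6,28.2,-10.5,0,0,0],[6.6,31,-10.5,0,0,0],[7,33.2,-10.5,0,0,0],[7.4,34.9,-10.5,0,0,0],[7.6,35.7,-10.5,0,0,0]],
  ],
)

```text
time: 5.48
tool_pos: [0.519, 0.4024, 0.15]
tcp_rot: [0.152, 3.134, 0.001]
wrist_force: [0.2, -0.1, -4.4]
width: 0.295
```

```bash
python3 mv.py .52 .40 .0403 84.44; python3 - <<'E'
from h import *
snap('scene','s5')
E
```

```text
t 5.48 pos [0.519  0.4024 0.15  ] yang 84.46 tilt 0.24 F [ 0.2 -0.1 -4.4] w 0.295(25.2mm)
row [-0.07, -0.24, 10.97] [0.06, 0.24, 0.02] dist cm 10.98
```

View pics/s5.png

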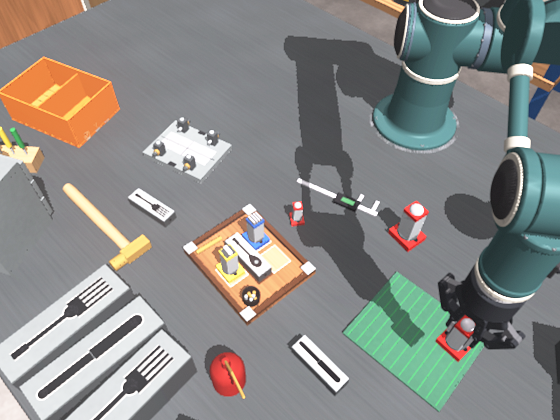

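Request:
servo_tool(
  plan=[
    [[0,0,0.5,0,0,0],[0,0,1.5,0,0,0],[0,0,3,0,0,0],[0,0,4.8,0,0,0],[0,0,6.6,0,0,0],[0,0,8.2,0,0,0],[0,0,9.4,0,0,0],[0,0,10.1,0,0,0],[0,0,10.5,0,0,0],[0,0,10.7,0,0,0],[0,0,10.8,0,0,0],[0,0,10.9,0,0,0],[0,0,11,0,0,0]],
  ],
)

```text
time: 6.62
tool_pos: [0.5203, 0.4035, 0.0412]
tcp_rot: [0.151, 3.132, 0.004]
wrist_force: [0.3, 0.3, -3.7]
width: 0.293
```

```bash
python3 mv.py .52 .40 .0403 84.44; python3 - <<'E'
from h import *
snap('scene','s6');crop('s6',360,250,560,420,4,'s6c')
E
```

```text
t 6.62 pos [0.5203 0.4035 0.0412] yang 84.47 tilt 0.37 F [ 0.3  0.3 -3.7] w 0.293(25.0mm)
row [-0.0, -0.35, 0.08] [0.17, 0.33, 0.03] dist cm 0.36
```

View pics/s6c.png

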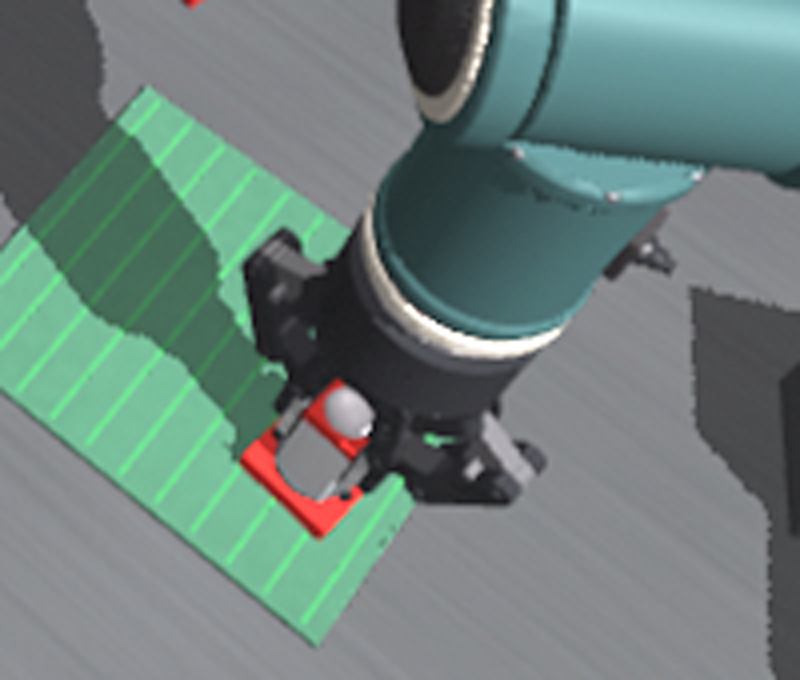

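Request:
servo_tool(
  plan=[
    [[0,0,0.05,0,0,0],[0,0,0.1,0,0,0],[0,0,0.13,0,0,0],[0,0,0.15,0,0,0]],
  ],
)

```text
time: 7.0
tool_pos: [0.5205, 0.4038, 0.0404]
tcp_rot: [0.151, 3.131, 0.005]
wrist_force: [-0.7, -0.3, 1.8]
width: 0.297
```

```bash
python3 mv.py .52 .40 .0403 84.44
```

```text
t 7.00 pos [0.5205 0.4038 0.0404] yang 84.48 tilt 0.41 F [-0.7 -0.3  1.8] w 0.297(25.4mm)
row [0.02, -0.38, 0.01] [0.2, 0.36, 0.04] dist cm 0.38
```

Request:
servo_tool(
  plan=[
    [[0,0,0,0,0,0],[0,0,0,0,0,0],[0,0,0,0,0,0],[0,0,0,0,0,0],[0,0,0,0,0,0],[0,0,-0.5,0,0,0],[0,0,-2,0,0,0],[0,0,-4.5,0,0,0],[0,0,-7,0,0,0],[0,0,-9,0,0,0],[0,0,-10.5,0,0,0],[0,0,-11,0,0,0]],
  ],
  claw=4.8,
)

```text
time: 8.0
tool_pos: [0.5215, 0.4047, 0.1545]
tcp_rot: [0.151, 3.127, 0.011]
wrist_force: [0.2, 0.3, 0.5]
width: 0.558
```

```bash
python3 mv.py .5525 -.0236 .15 84.44; python3 - <<'E'
from h import *
snap('scene','s7');crop('s7',360,250,560,420,4,'s7c')
crop('s7',180,200,320,325,5.6,'s7t')
E
```

```text
t 8.00 pos [0.5215 0.4047 0.1545] yang 84.48 tilt 0.75 F [0.2 0.3 0.5] w 0.558(47.6mm)
row [-7.2, -42.34, 0.22] [0.42, 0.62, 0.04] dist cm 42.95
```

View pics/s7c.png

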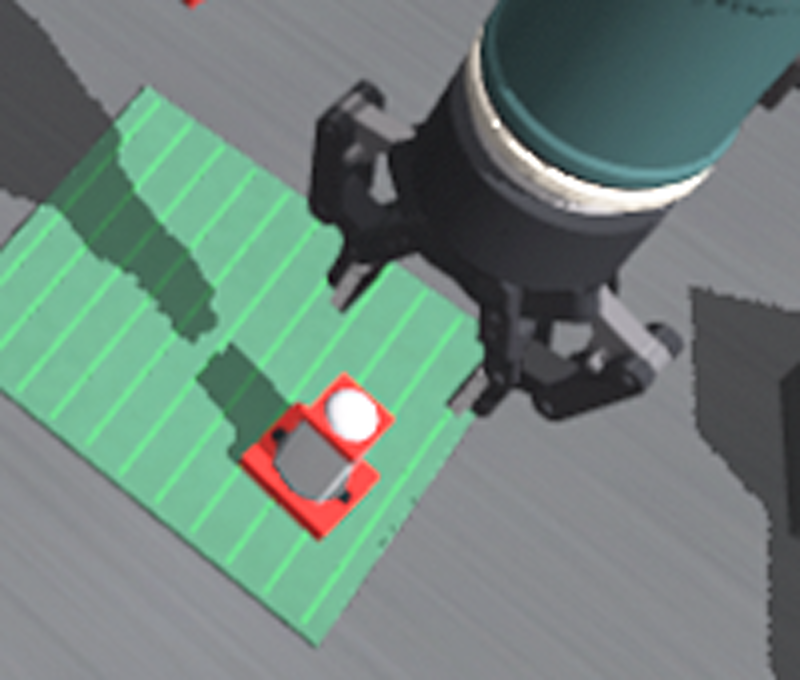

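View pics/s7t.png

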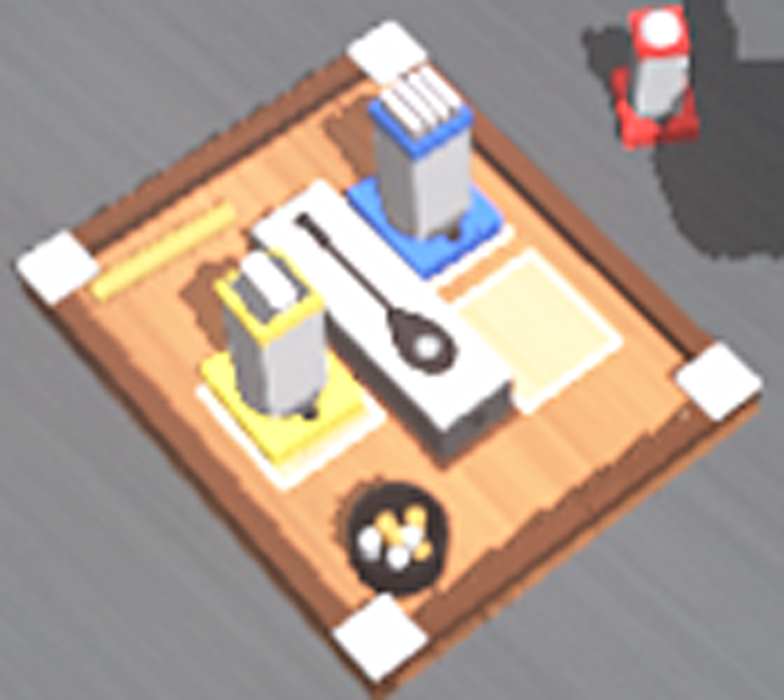

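Request:
servo_tool(
  plan=[
    [[-0.2,-1,0,0,0,0],[-0.5,-3,0,0.1,0.1,0],[-1.1,-6.5,0,0.2,0.3,0],[-1.8,-10.5,0,0.3,0.5,0],[-2.5,-14.5,0.1,0.42,0.62,0],[-3.2,-18.5,0.1,0.42,0.62,0],[-3.8,-22.5,0.1,0.42,0.62,0],[-4.5,-26.5,0.2,0.42,0.62,0],[-5.2,-30.5,0.2,0.42,0.62,0],[-5.8,-34.2,0.2,0.42,0.62,0],[-6.4,-37.5,0.2,0.42,0.62,0],[-6.8,-40.2,0.2,0.42,0.62,0],[-7.1,-41.8,0.2,0.42,0.62,0],[-7.2,-42.3,0.2,0.42,0.62,0],[-7.2,-42.34,0.2,0.42,0.62,0],[-7.2,-42.34,0.2,0.42,0.62,0]],
  ],
)

```text
time: 9.38
tool_pos: [0.5515, -0.0235, 0.1488]
tcp_rot: [-0.152, -3.136, -0.001]
wrist_force: [0.6, 0.6, 0.7]
width: 0.568
```

```bash
python3 mv.py .5525 -.0236 .043 84.44
```

```text
t 9.38 pos [ 0.5515 -0.0235  0.1488] yang 84.43 tilt 0.13 F [0.6 0.6 0.7] w 0.568(48.5mm)
row [-0.12, -0.0, 10.58] [0.01, -0.13, -0.01] dist cm 10.59
```

Request:
servo_tool(
  plan=[
    [[-0.1,0,0.8,0,-0.13,0],[-0.1,0,2.5,0,-0.13,0],[-0.1,0,4.5,0,-0.13,0],[-0.1,0,6.5,0,-0.13,0],[-0.1,0,8.3,0,-0.13,0],[-0.1,0,9.6,0,-0.13,0],[-0.1,0,10.4,0,-0.13,0],[-0.1,0,10.6,0,-0.13,0],[-0.1,0,10.6,0,-0.13,0]],
  ],
)

```text
time: 10.13
tool_pos: [0.5516, -0.0227, 0.042]
tcp_rot: [-0.151, -3.136, -0.001]
wrist_force: [-0.0, -0.1, 0.0]
width: 0.56
```

```bash
python3 mv.py .5525 -.0236 .043 84.44; python3 - <<'E'
from h import *
snap('scene','s8');crop('s8',210,160,330,290,4.5,'s8c')
E
```

```text
t 10.13 pos [ 0.5516 -0.0227  0.042 ] yang 84.50 tilt 0.09 F [-0.  -0.1  0. ] w 0.560(47.8mm)
row [-0.09, -0.09, -0.1] [0.02, -0.09, 0.06] dist cm 0.16
```

View pics/s8c.png

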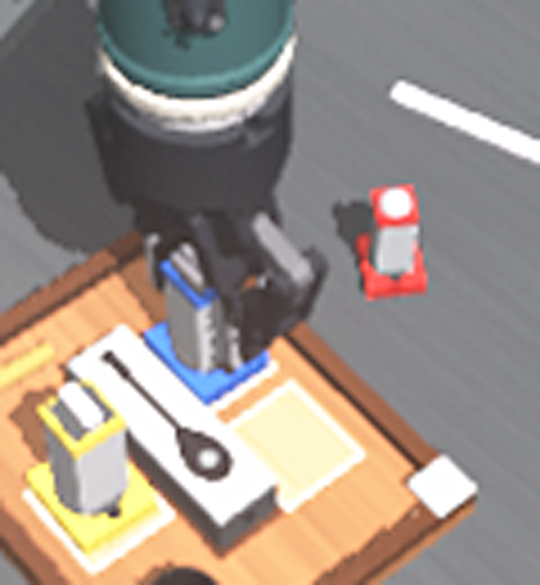

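Request:
servo_tool(
  plan=[
    [[-0.05,-0.05,0,0,0,0],[-0.05,-0.05,0,0,0,0],[-0.05,-0.05,0,0,0,0],[-0.05,-0.05,0,0,0,0],[-0.05,-0.05,0,0,0,0],[-0.05,-0.05,0,0,0,0],[-0.05,-0.05,0,0,0,0]],
  ],
  claw=1.5,
)

```text
time: 10.77
tool_pos: [0.5542, -0.0235, 0.0443]
tcp_rot: [0.151, 3.135, 0.001]
wrist_force: [0.5, 0.4, 5.8]
width: 0.298
```

```bash
python3 mv.py .45 .34 .15 84.44;python3 mv.py .45 .34 .15 84.44
```

```text
t 10.77 pos [ 0.5542 -0.0235  0.0443] yang 84.47 tilt 0.17 F [0.5 0.4 5.8] w 0.298(25.5mm)
row [13.84, 35.19, -10.59] [0.04, 0.16, 0.03] dist cm 39.27
t 10.77 pos [ 0.5542 -0.0235  0.0443] yang 84.47 tilt 0.17 F [0.5 0.4 5.8] w 0.298(25.5mm)
row [13.84, 35.19, -10.59] [0.04, 0.16, 0.03] dist cm 39.27
```

Request:
servo_tool(
  plan=[
    [[0,0,-0.3,0,0,0],[0,0,-1,0,0,0],[0,0,-2,0,0,0],[0,0,-3.5,0,0,0],[0,0,-5.2,0,0,0],[0.1,0.3,-7,0,0,0],[0.4,1,-8.5,0,0,0],[1,2.5,-9.5,0,0,0],[1.9,4.8,-10.2,0,0,0],[3,7.6,-10.6,0,0,0],[4.2,10.8,-10.6,0,0,0],[5.5,14,-10.6,0,0,0],[6.9,17.5,-10.6,0,0,0],[8.3,21,-10.6,0,0,0],[9.6,24.5,-10.6,0,0,0],[10.9,27.7,-10.6,0,0,0],[12,30.5,-10.6,0,0,0],[12.9,32.8,-10.6,0,0,0],[13.5,34.4,-10.6,0,0,0],[13.8,35.2,-10.6,0,0,0]],
  ],
)

```text
time: 12.43
tool_pos: [0.4491, 0.3419, 0.1501]
tcp_rot: [0.148, 3.136, 0.001]
wrist_force: [1.3, 0.5, -3.7]
width: 0.296
```

```bash
python3 mv.py .45 .34 .0393 84.44; python3 - <<'E'
from h import *
snap('scene','s9');crop('s9',340,240,560,420,3.6,'s9c')
E
```

```text
t 12.43 pos [0.4491 0.3419 0.1501] yang 84.60 tilt 0.12 F [ 1.3  0.5 -3.7] w 0.296(25.3mm)
row [-0.09, -0.19, 11.08] [0.04, 0.11, 0.16] dist cm 11.08
```

View pics/s9c.png

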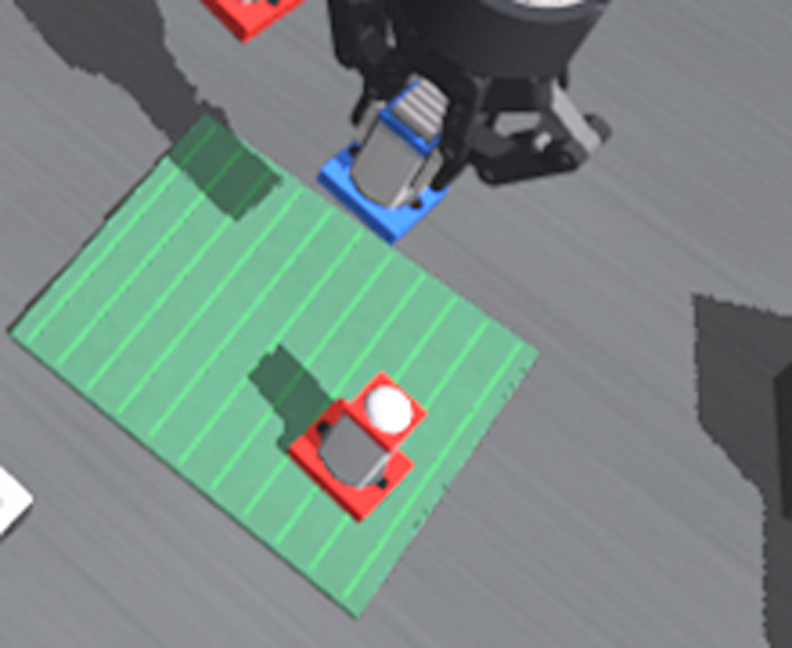

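Request:
servo_tool(
  plan=[
    [[0,0,0.5,0,0,0],[0,0,1.5,0,0,0],[0,0,3,0,0,0],[0,0,4.8,0,0,0],[0,0,6.6,0,0,0],[0,0,8.2,0,0,0],[0,0,9.4,0,0,0],[0,0,10.1,0,0,0],[0,0,10.5,0,0,0],[0,0,10.7,0,0,0],[0,0,10.9,0,0,0],[0,0,11,0,0,0],[0,0,11.1,0,0,0],[0,0,11.1,0,0,0]],
  ],
)

```text
time: 13.65
tool_pos: [0.4498, 0.3429, 0.0397]
tcp_rot: [0.148, 3.135, 0.003]
wrist_force: [-0.4, -0.9, -4.4]
width: 0.297
```

```bash
python3 mv.py .45 .34 .0393 84.44
```

```text
t 13.65 pos [0.4498 0.3429 0.0397] yang 84.61 tilt 0.20 F [-0.4 -0.9 -4.4] w 0.297(25.3mm)
row [-0.05, -0.28, 0.04] [0.12, 0.16, 0.17] dist cm 0.29
```

Request:
servo_tool(
  plan=[
    [[0,0,0.05,0,0,0],[0,0,0.1,0,0,0],[0,0,0.13,0,0,0],[0,0,0.15,0,0,0]],
  ],
)

```text
time: 13.98
tool_pos: [0.4503, 0.3433, 0.0393]
tcp_rot: [0.147, 3.134, 0.004]
wrist_force: [-1.6, -1.8, 4.5]
width: 0.298
```

```bash
python3 mv.py .45 .34 .0393 84.44
```

```text
t 13.98 pos [0.4503 0.3433 0.0393] yang 84.61 tilt 0.26 F [-1.6 -1.8  4.5] w 0.298(25.5mm)
row [-0.0, -0.33, -0.0] [0.16, 0.21, 0.17] dist cm 0.33
```

Contact made. Release, rise, then over to the yellow punch.

Request:
servo_tool(
  plan=[
    [[0,0,0,0,0,0],[0,0,0,0,0,0],[0,0,0,0,0,0],[0,0,0,0,0,0],[0,0,0,0,0,0],[0,0,-0.5,0,0,0],[0,0,-2,0,0,0],[0,0,-4.5,0,0,0],[0,0,-7,0,0,0],[0,0,-9,0,0,0],[0,0,-10.5,0,0,0],[0,0,-11,0,0,0],[0,0,-11,0,0,0]],
  ],
  claw=4.8,
)

```text
time: 15.07
tool_pos: [0.451, 0.3438, 0.1514]
tcp_rot: [0.147, 3.131, 0.008]
wrist_force: [-0.1, 0.4, 0.0]
width: 0.566
```

```bash
python3 mv.py .6419 -.0055 .15 84.44; python3 - <<'E'
from h import *
snap('scene','s10');crop('s10',340,240,560,420,3.6,'s10c')
E
```

```text
t 15.07 pos [0.451  0.3438 0.1514] yang 84.62 tilt 0.49 F [-0.1  0.4  0. ] w 0.566(48.3mm)
row [-22.28, -32.99, 0.11] [0.31, 0.38, 0.17] dist cm 39.81
```

View pics/s10c.png

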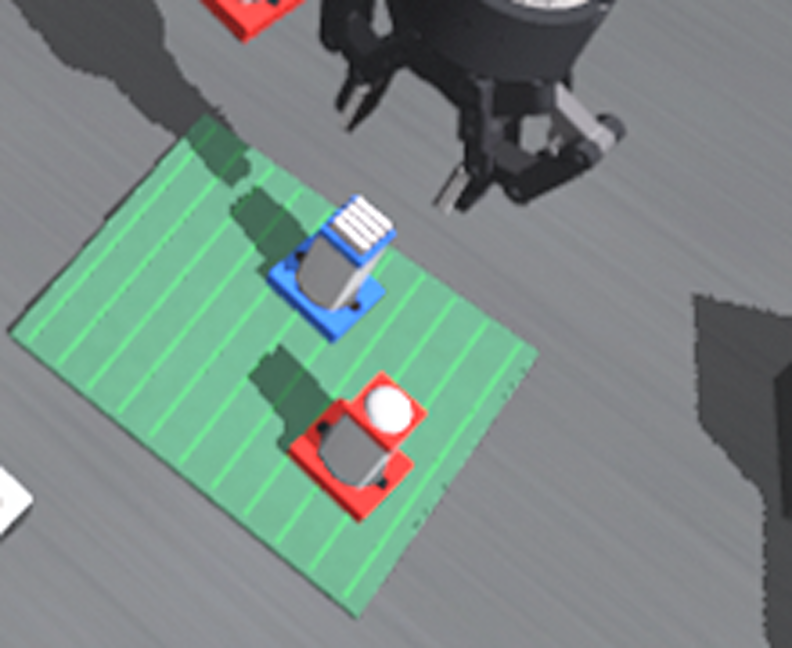

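Request:
servo_tool(
  plan=[
    [[-0.7,-1,0,0,0,0],[-2,-3,0,0.1,0.1,0],[-4,-6,0,0.2,0.2,0],[-6.2,-9.2,0,0.31,0.38,0.1],[-8.4,-12.5,0.1,0.31,0.38,0.17],[-10.7,-15.8,0.1,0.31,0.38,0.17],[-13,-19.2,0.1,0.31,0.38,0.17],[-15.2,-22.5,0.1,0.31,0.38,0.17],[-17.4,-25.7,0.1,0.31,0.38,0.17],[-19.3,-28.6,0.1,0.31,0.38,0.17],[-20.8,-30.8,0.1,0.31,0.38,0.17],[-21.8,-32.3,0.1,0.31,0.38,0.17],[-22.2,-32.9,0.1,0.31,0.38,0.17],[-22.2,-33,0.1,0.31,0.38,0.17],[-22.2,-33,0.1,0.31,0.38,0.17],[-22.2,-33,0.1,0.31,0.38,0.17]],
  ],
)

```text
time: 16.45
tool_pos: [0.6392, -0.0049, 0.1481]
tcp_rot: [-0.15, -3.134, 0.002]
wrist_force: [-0.8, 1.1, -0.3]
width: 0.563
```

```bash
python3 mv.py .6419 -.0055 .043 84.44; python3 - <<'E'
from h import *
snap('top','t11');snap('scene','s11');crop('s11',180,140,330,330,3,'s11c');
E
```

```text
t 16.45 pos [ 0.6392 -0.0049  0.1481] yang 84.51 tilt 0.21 F [-0.8  1.1 -0.3] w 0.563(48.1mm)
row [-0.31, -0.02, 10.51] [-0.07, -0.2, 0.07] dist cm 10.51
```

View pics/s11c.png

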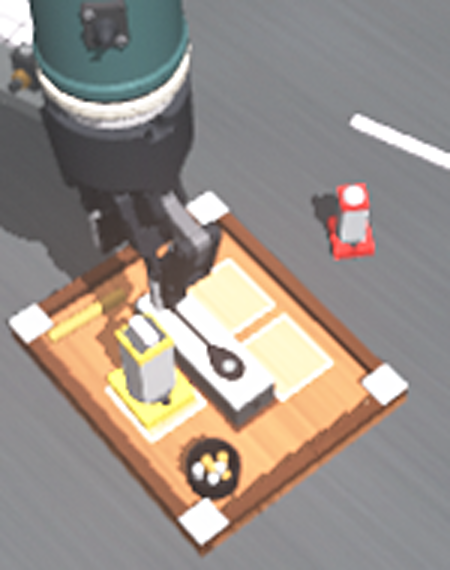

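Request:
servo_tool(
  plan=[
    [[-0.1,0,0.8,0,-0.2,0],[-0.3,0,2.5,0,-0.2,0],[-0.3,0,4.5,0,-0.2,0],[-0.3,0,6.5,0,-0.2,0],[-0.3,0,8.3,0,-0.2,0],[-0.3,0,9.6,0,-0.2,0],[-0.3,0,10.3,0,-0.2,0],[-0.3,0,10.5,0,-0.2,0],[-0.3,0,10.5,0,-0.2,0]],
  ],
)

```text
time: 17.3
tool_pos: [0.642, -0.0047, 0.0432]
tcp_rot: [0.149, 3.138, -0.002]
wrist_force: [0.5, -0.1, -0.1]
width: 0.563
```

```bash
python3 mv.py .6419 -.0055 .043 84.44; python3 - <<'E'
from h import *
snap('scene','s12');crop('s12',180,140,330,330,3,'s12c');
E
```

```text
t 17.30 pos [ 0.642  -0.0047  0.0432] yang 84.57 tilt 0.09 F [ 0.5 -0.1 -0.1] w 0.563(48.1mm)
row [0.0, -0.08, 0.02] [-0.08, 0.02, 0.13] dist cm 0.08
```

View pics/s12c.png

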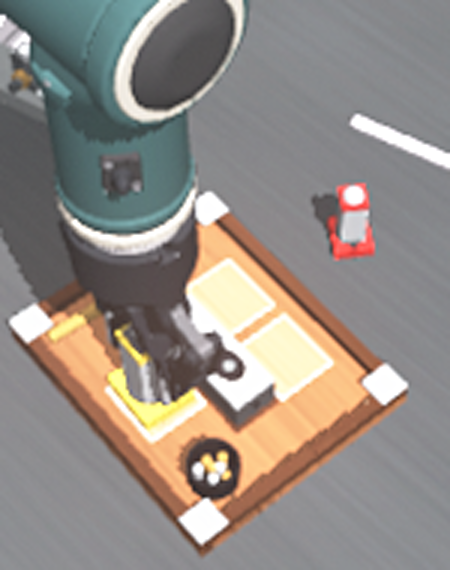

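Request:
servo_tool(
  plan=[
    [[0,-0.05,0,0,0,0.1],[0,-0.05,0,0,0,0.1],[0,-0.05,0,0,0,0.1],[0,-0.05,0,0,0,0.1],[0,-0.05,0,0,0,0.1],[0,-0.05,0,0,0,0.1],[0,-0.05,0,0,0,0.1]],
  ],
  claw=1.5,
)

```text
time: 17.93
tool_pos: [0.6441, -0.0056, 0.0458]
tcp_rot: [0.152, 3.133, -0.002]
wrist_force: [0.3, -1.2, 5.9]
width: 0.298
```

```bash
python3 mv.py .52 .285 .15 84.44
```

```text
t 17.93 pos [ 0.6441 -0.0056  0.0458] yang 84.45 tilt 0.30 F [ 0.3 -1.2  5.9] w 0.298(25.4mm)
row [15.11, 27.71, -10.53] [-0.08, 0.29, 0.01] dist cm 33.27
```

Request:
servo_tool(
  plan=[
    [[0,0,-0.3,0,0,0],[0,0,-1,0,0,0],[0,0,-2,0,0,0],[0,0,-3.5,0,0,0],[0,0,-5.2,0,0,0],[0.1,0.2,-7,0,0,0],[0.4,0.7,-8.5,0,0,0],[1,1.8,-9.5,0,0,0],[2,3.7,-10.2,0,0,0],[3.2,6,-10.5,0,0,0],[4.6,8.5,-10.5,0,0,0],[6.1,11.2,-10.5,0,0,0],[7.6,14,-10.5,0,0,0],[9.1,16.8,-10.5,0,0,0],[10.6,19.5,-10.5,0,0,0],[12,22,-10.5,0,0,0],[13.2,24.3,-10.5,0,0,0],[14.2,26.1,-10.5,0,0,0],[14.9,27.3,-10.5,0,0,0],[15.1,27.7,-10.5,0,0,0]],
  ],
)

```text
time: 19.6
tool_pos: [0.5181, 0.2871, 0.1495]
tcp_rot: [0.148, 3.134, -0.002]
wrist_force: [0.6, -0.1, -5.6]
width: 0.296
```

```bash
python3 mv.py .52 .285 .0408 84.44; python3 - <<'E'
from h import *
snap('scene','s13');crop('s13',340,240,560,420,3.6,'s13c')
E
```

```text
t 19.60 pos [0.5181 0.2871 0.1495] yang 84.61 tilt 0.22 F [ 0.6 -0.1 -5.6] w 0.296(25.3mm)
row [-0.17, -0.18, 10.88] [-0.06, 0.22, 0.17] dist cm 10.88
```

View pics/s13c.png

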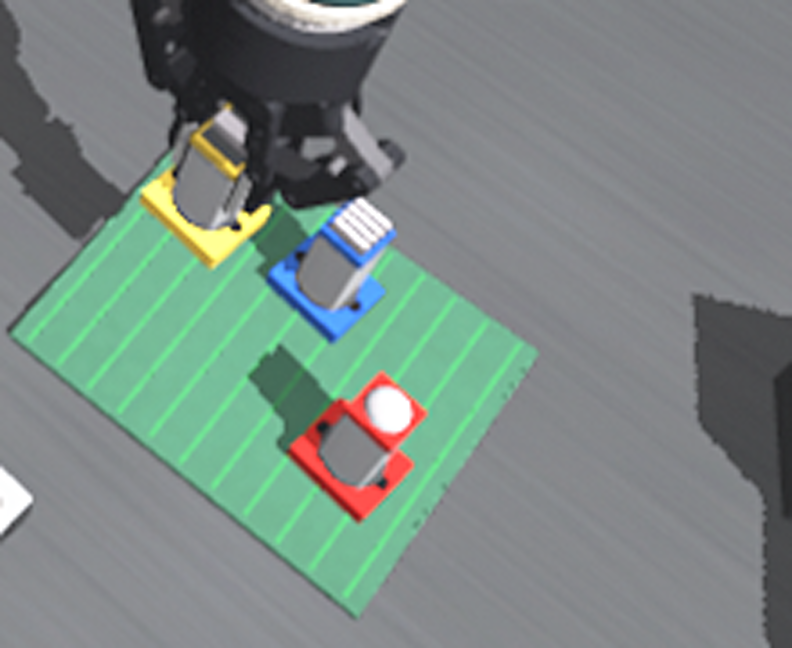

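Request:
servo_tool(
  plan=[
    [[0,0,0.5,0,0,0],[0,0,1.5,0,0,0],[0,0,3,0,0,0],[0,0,4.8,0,0,0],[0,0,6.6,0,0,0],[0,0,8.2,0,0,0],[0,0,9.4,0,0,0],[0,0,10,0,0,0],[0,0,10.4,0,0,0],[0,0,10.6,0,0,0],[0,0,10.7,0,0,0],[0,0,10.8,0,0,0],[0,0,10.9,0,0,0],[0,0,10.9,0,0,0]],
  ],
)

```text
time: 20.82
tool_pos: [0.5194, 0.2868, 0.0412]
tcp_rot: [0.148, 3.133, -0.001]
wrist_force: [-0.1, 0.3, -4.9]
width: 0.292
```

```bash
python3 mv.py .52 .285 .0408 84.44
```

```text
t 20.82 pos [0.5194 0.2868 0.0412] yang 84.60 tilt 0.30 F [-0.1  0.3 -4.9] w 0.292(24.9mm)
row [-0.07, -0.17, 0.04] [-0.03, 0.29, 0.16] dist cm 0.19
```

Request:
servo_tool(
  plan=[
    [[0,0,0.05,0,0,0],[0,0,0.1,0,0,0],[0,0,0.13,0,0,0],[0,0,0.15,0,0,0]],
  ],
)

```text
time: 21.15
tool_pos: [0.52, 0.2871, 0.0408]
tcp_rot: [0.147, 3.132, -0.0]
wrist_force: [-2.6, -1.9, 3.6]
width: 0.296
```

```bash
python3 mv.py .52 .285 .0408 84.44
```

```text
t 21.15 pos [0.52   0.2871 0.0408] yang 84.61 tilt 0.35 F [-2.6 -1.9  3.6] w 0.296(25.3mm)
row [-0.02, -0.21, 0.0] [0.0, 0.35, 0.17] dist cm 0.21
```

Request:
servo_tool(
  plan=[
    [[0,0,0,0,0,0],[0,0,0,0,0,0],[0,0,0,0,0,0],[0,0,0,0,0,0],[0,0,0,0,0,0],[0,0,-0.5,0,0,0],[0,0,-2,0,0,0],[0,0,-4.5,0,0,0],[0,0,-7,0,0,0],[0,0,-9,0,0,0],[0,0,-10.5,0,0,0],[0,0,-11,0,0,0],[0,0,-11,0,0,0]],
  ],
  claw=4.8,
)

```text
time: 22.23
tool_pos: [0.5206, 0.2878, 0.1531]
tcp_rot: [0.147, 3.129, 0.003]
wrist_force: [-0.6, -0.1, -0.5]
width: 0.562
```

```bash
python3 - <<'E'
from h import *
snap('scene','s14');snap('top','t14');crop('s14',180,190,330,330,5,'s14c');crop('t14',225,120,333,215,7,'t14c')
E
python3 mv.py .5988 .0009 .12 -5.3
```

```text
t 22.33 pos [0.5188 0.2869 0.1501] yang 84.61 tilt 0.30 F [-0.4 -0.1 -0.4] w 0.559(47.8mm)
row [-10.63, -27.73, 3.08] [0.21, 0.26, 89.91] dist cm 29.85
```

View pics/s14.png

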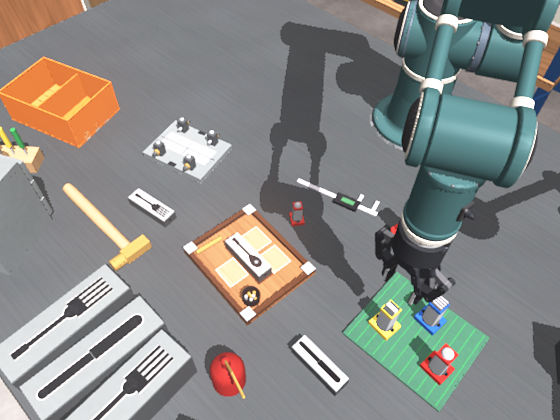

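View pics/s14c.png

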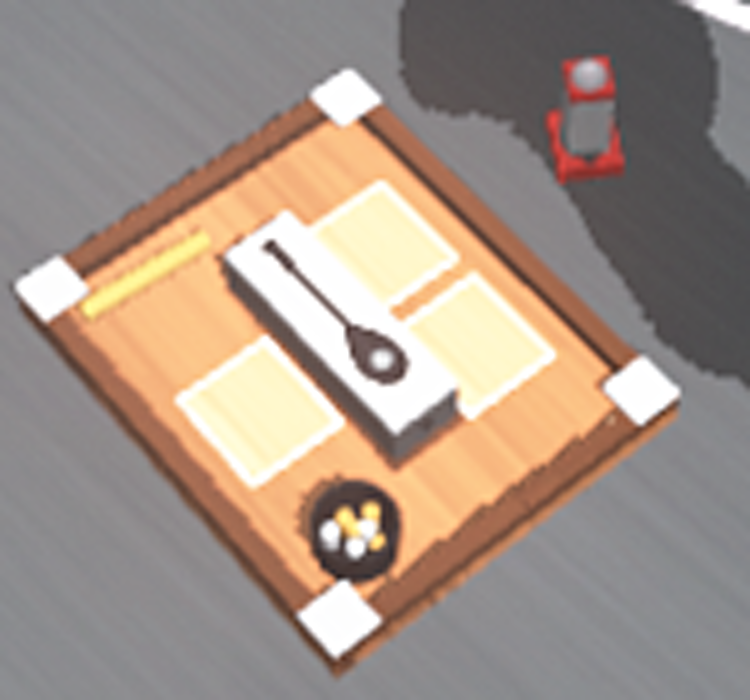

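View pics/t14c.png

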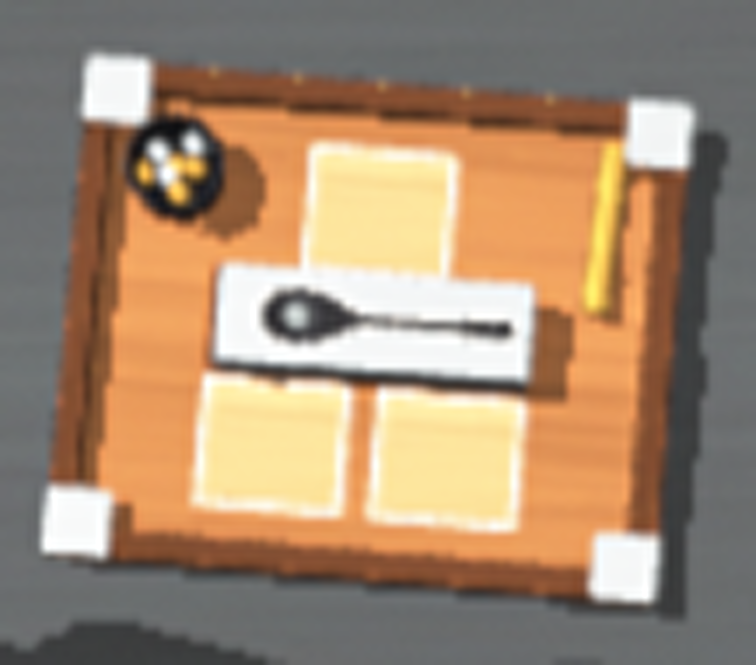

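Request:
servo_tool(
  plan=[
    [[-0.3,-0.8,0,0,0,5],[-0.9,-2.3,0,0,0,11],[-1.8,-4.6,0,0.1,0.1,18],[-2.8,-7.3,0,0.1,0.1,25],[-3.8,-10,0,0.2,0.2,32],[-4.9,-12.7,0.3,0.2,0.2,39],[-5.9,-15.4,0.8,0.2,0.3,46],[-6.9,-18.1,1.3,0.2,0.3,53],[-7.9,-20.6,1.8,0.2,0.3,60],[-8.8,-22.9,2.3,0.2,0.3,67],[-9.5,-24.9,2.7,0.2,0.3,74],[-10.1,-26.4,2.9,0.2,0.3,81],[-10.5,-27.4,3,0.2,0.3,87],[-10.6,-27.7,3,0.2,0.3,89.3],[-10.63,-27.73,3,0.2,0.3,89.3],[-10.63,-27.73,3,0.2,0.3,89.3]],
  ],
  claw=5.4,
)

```text
time: 23.67
tool_pos: [0.5976, 0.0007, 0.119]
tcp_rot: [-2.308, -2.127, 0.003]
wrist_force: [-0.1, 0.6, 0.2]
width: 0.631
```

```bash
python3 mv.py .5988 .0009 .014 -4.7; python3 - <<'E'
from h import *
snap('scene','s15');crop('s15',180,190,330,330,5,'s15c')
E
```

```text
t 23.67 pos [0.5976 0.0007 0.119 ] yang -4.66 tilt 0.19 F [-0.1  0.6  0.2] w 0.631(53.9mm)
row [0.03, 0.15, 10.5] [-0.19, -0.04, 0.04] dist cm 10.5
```

View pics/s15c.png

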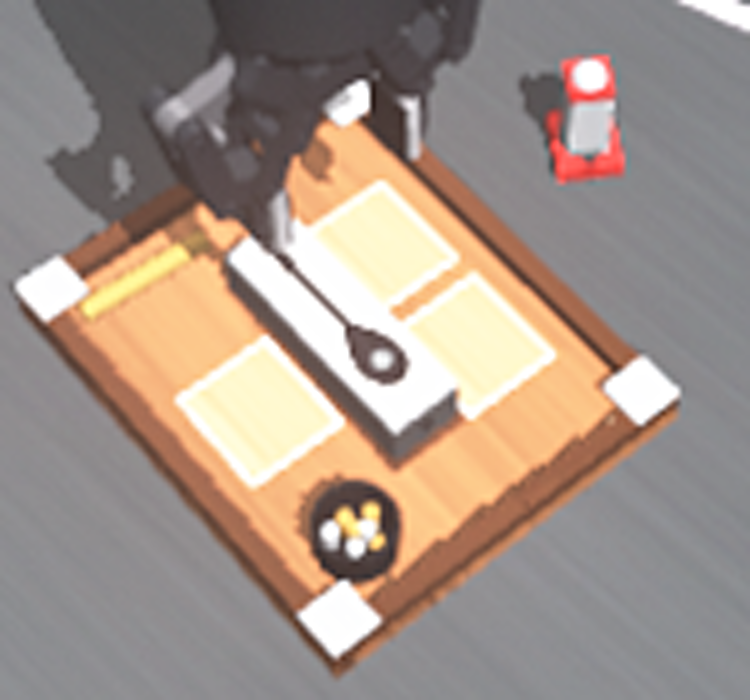

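Request:
servo_tool(
  plan=[
    [[0,0.1,0.8,-0.19,0,0],[0.03,0.15,2.5,-0.19,0,0],[0.03,0.15,4.5,-0.19,0,0],[0.03,0.15,6.5,-0.19,0,0],[0.03,0.15,8.3,-0.19,0,0],[0.03,0.15,9.6,-0.19,0,0],[0.03,0.15,10.2,-0.19,0,0],[0.03,0.15,10.5,-0.19,0,0],[0.03,0.15,10.6,-0.19,0,0],[0.03,0.15,10.6,-0.19,0,0]],
  ],
)

```text
time: 24.55
tool_pos: [0.5997, 0.0014, 0.014]
tcp_rot: [2.308, 2.13, 0.003]
wrist_force: [-0.2, -0.3, -0.5]
width: 0.635
```

```bash
python3 mv.py .5988 .0009 .014 -4.7; python3 - <<'E'
from h import *
snap('scene','s16');crop('s16',180,190,330,330,5,'s16c')
E
```

```text
t 24.55 pos [0.5997 0.0014 0.014 ] yang -4.61 tilt 0.11 F [-0.2 -0.3 -0.5] w 0.635(54.2mm)
row [-0.06, -0.09, -0.0] [0.1, -0.04, 0.09] dist cm 0.1
```

View pics/s16c.png

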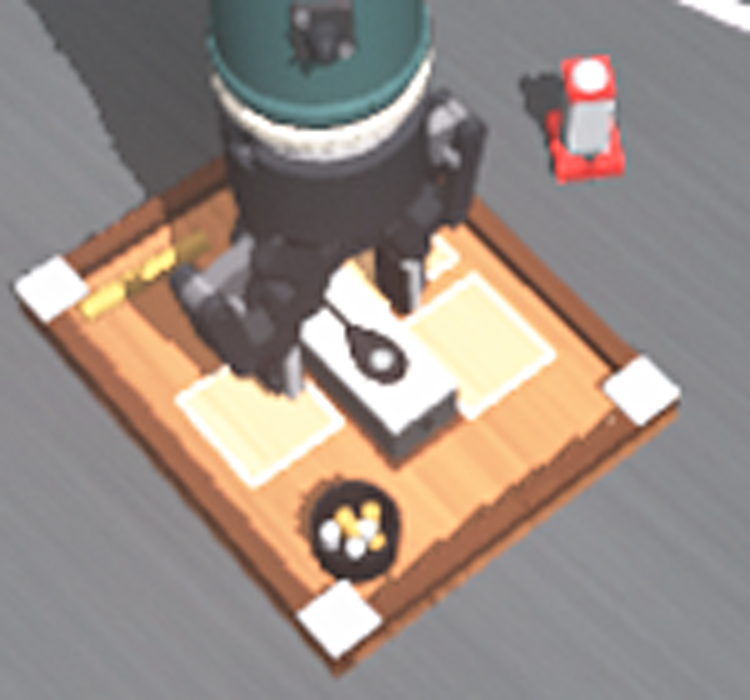

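Request:
servo_tool(
  plan=[
    [[-0.05,0,0.15,0,0,0],[-0.05,-0.05,0.2,0,0,0],[-0.05,-0.05,0.2,0,0,0],[-0.05,-0.05,0.2,0,0,0],[-0.05,-0.05,0.2,0,0,0],[-0.05,-0.05,0.2,0,0,0],[-0.05,-0.05,0.2,0,0,0]],
  ],
  claw=2.4,
  grip_force=70,
)

```text
time: 25.18
tool_pos: [0.6005, 0.0008, 0.014]
tcp_rot: [2.307, 2.128, 0.006]
wrist_force: [-1.5, -0.3, 5.8]
width: 0.377
```

```bash
python3 mv.py .487 -.327 .13 13.9
```

```text
t 25.18 pos [0.6005 0.0008 0.014 ] yang -4.61 tilt 0.26 F [-1.5 -0.3  5.8] w 0.377(32.2mm)
row [-33.57, -8.63, -11.67] [0.27, -0.01, -18.51] dist cm 36.58
```

Request:
servo_tool(
  plan=[
    [[0,0,-0.3,0,0,0],[0,0,-1,0,0,0],[0,0,-2,0,0,0],[0,0,-3.5,0,0,0],[0,0,-5.2,0,0,0],[-0.3,-0.1,-7,0,0,-0.5],[-1,-0.3,-8.6,0,0,-1.5],[-2.4,-0.6,-10,0,0,-3],[-4.6,-1.2,-11,0,0,-5],[-7.3,-1.9,-11.6,0,0,-7],[-10.4,-2.7,-11.6,0,0,-9],[-13.6,-3.5,-11.6,0,0,-11],[-17,-4.4,-11.6,0,0,-13],[-20.4,-5.2,-11.6,0,0,-15],[-23.8,-6.1,-11.6,0,0,-16.5],[-27,-6.9,-11.6,0,0,-17.5],[-29.6,-7.6,-11.6,0,0,-18.2],[-31.7,-8.2,-11.6,0,0,-18.5],[-33,-8.5,-11.6,0,0,-18.5],[-33.6,-8.6,-11.6,0,0,-18.5]],
  ],
)

```text
time: 26.85
tool_pos: [0.4862, -0.3288, 0.1293]
tcp_rot: [1.938, 2.469, 0.005]
wrist_force: [0.5, 1.1, -6.5]
width: 0.378
```

```bash
python3 - <<'E'
from h import *
snap('scene','s17');snap('top','t17');crop('s17',120,80,260,200,5,'s17c')
E
python3 mv.py .487 -.327 .13 13.9
```

```text
t 26.95 pos [ 0.487  -0.3276  0.1293] yang 13.79 tilt 0.27 F [ 0.4 -0.3 -6.1] w 0.376(32.1mm)
row [0.06, 0.01, -0.07] [0.27, 0.01, -0.11] dist cm 0.09
```

View pics/s17c.png

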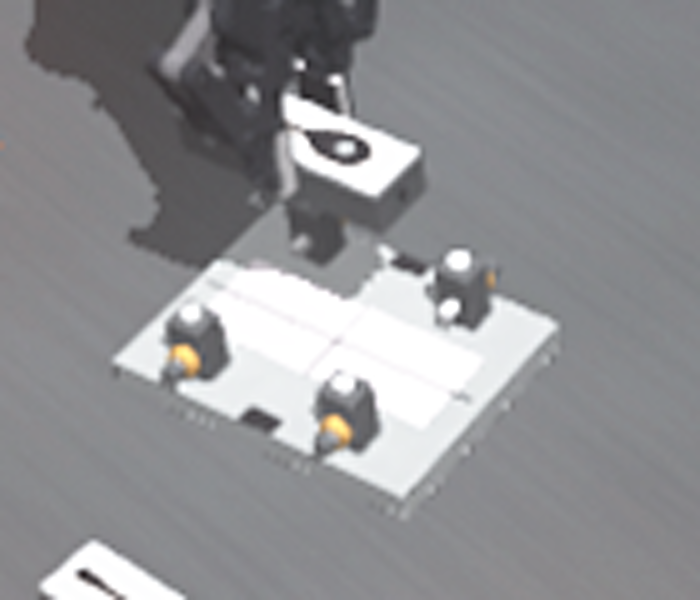

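View pics/t17.png

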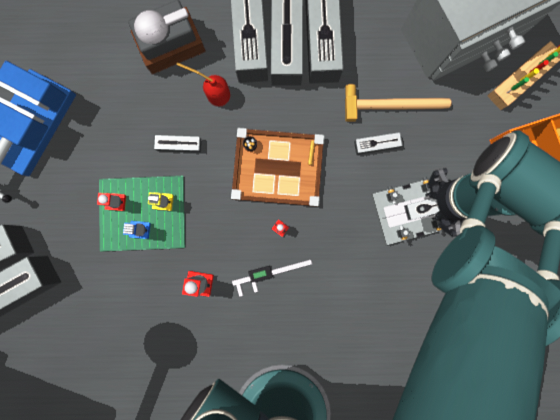

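Request:
servo_tool(
  plan=[
    [[0,0,0.5,0,0,0],[0.05,0,1.5,0,0,-0.1],[0.05,0,3,0,0,-0.1],[0.05,0,4.6,0,0,-0.1],[0.05,0,6,0,0,-0.1],[0.05,0,7,0,0,-0.1],[0.05,0,7.5,0,0,-0.1],[0.05,0,7.5,0,0,-0.1]],
  ],
)

```text
time: 27.62
tool_pos: [0.4863, -0.3253, 0.0521]
tcp_rot: [-1.935, -2.474, -0.006]
wrist_force: [0.0, 1.3, -7.0]
width: 0.381
```

```bash
python3 - <<'E'
from h import *
snap('scene','s18');snap('top','t18');crop('s18',120,80,260,200,5,'s18c');crop('t18',365,168,465,252,7,'t18c')
E
python3 mv.py .487 -.327 .022 13.9
```

```text
t 27.72 pos [ 0.4876 -0.3267  0.0544] yang 13.93 tilt 0.28 F [-0.3  1.  -6.4] w 0.377(32.2mm)
row [-0.01, -0.08, 3.24] [0.28, 0.01, 0.03] dist cm 3.24
```

View pics/s18c.png

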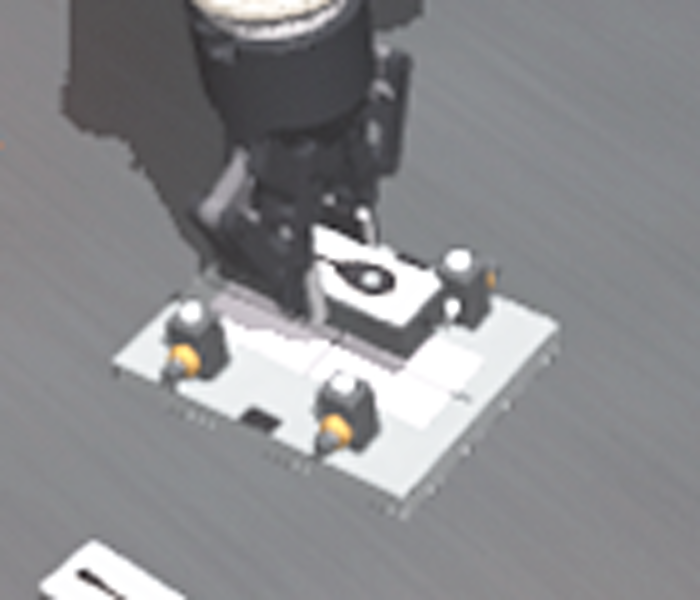

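View pics/t18c.png

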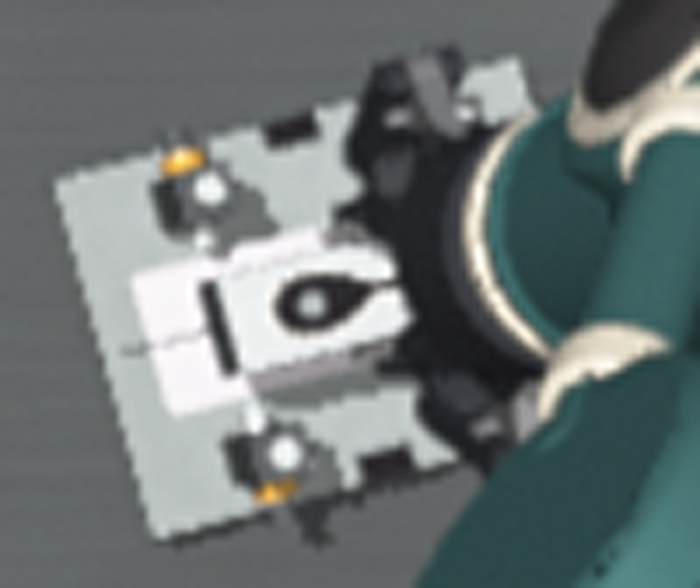

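Request:
servo_tool(
  plan=[
    [[0,0,0.4,0,0,0],[0,0,1,0,0,0],[0,-0.05,1.7,0,0,0],[0,-0.05,2.2,0,0,0],[0,-0.05,2.6,0,0,0],[0,-0.05,2.8,0,0,0],[0,-0.05,2.9,0,0,0],[0,-0.05,2.9,0,0,0]],
  ],
)

```text
time: 28.38
tool_pos: [0.4871, -0.3267, 0.025]
tcp_rot: [1.934, 2.472, 0.006]
wrist_force: [0.0, 0.3, -7.1]
width: 0.379
```

```bash
python3 - <<'E'
from h import *
snap('scene','s19');snap('top','t19');crop('s19',130,90,250,190,6.5,'s19c');crop('t19',365,168,465,252,7,'t19c')
E
python3 mv.py .487 -.327 .022 13.9
```

```text
t 28.48 pos [ 0.4875 -0.327   0.0255] yang 13.93 tilt 0.29 F [ 0.  -0.5 -5.6] w 0.382(32.6mm)
row [0.01, -0.05, 0.35] [0.29, 0.03, 0.03] dist cm 0.35
```

View pics/s19c.png

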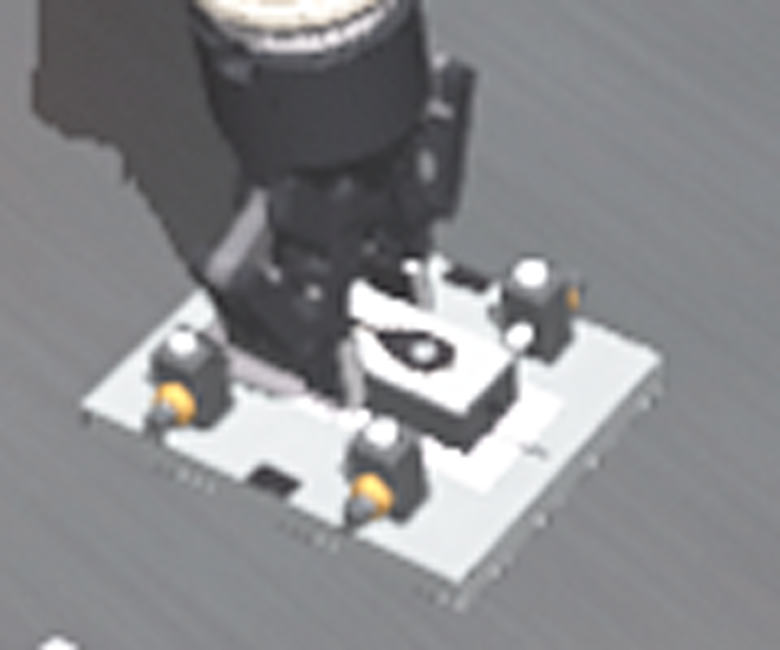

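View pics/t19c.png

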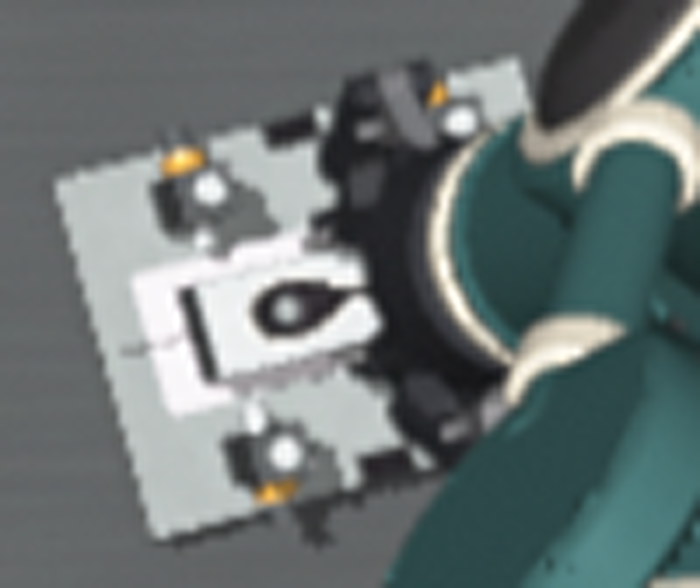

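Request:
servo_tool(
  plan=[
    [[0,-0.05,0.1,0,0,0],[0,-0.05,0.2,0,0,0],[0,-0.05,0.3,0,0,0],[0,-0.05,0.35,0,0,0],[0,-0.05,0.4,0,0,0]],
  ],
)

```text
time: 28.9
tool_pos: [0.487, -0.3271, 0.022]
tcp_rot: [1.934, 2.472, 0.006]
wrist_force: [-2.5, 1.8, 0.0]
width: 0.382
```

```bash
python3 - <<'E'
from h import *
snap('scene','s20');snap('top','t20')
yaw=.2426;cx,cy=.487,-.327
R=np.array([[np.cos(yaw),-np.sin(yaw)],[np.sin(yaw),np.cos(yaw)]])
def W(x,y,z): return [*(R@[x,y]+[cx,cy]),z]
for tag,(x0,y0,s) in {'s20':(130,90,6.5),'t20':(365,168,7)}.items():
    c=load(tag); im=cv2.resize(cv2.imread(f'pics/{tag}.png')[y0:y0+90,x0:x0+115],None,fx=s,fy=s,interpolation=cv2.INTER_CUBIC)
    def pl(pts,col):
        q=np.array([[(v+.5-o)*s-.5 for v,o in zip(proj(c,W(*p)),(x0,y0))] for p in pts]); cv2.polylines(im,[np.round(q).astype(int)],True,col,1)
    pl([(-.065,-.085,.018),(.065,-.085,.018),(.065,.085,.018),(-.065,.085,.018)],(0,255,0))
    pl([(-.017,-.055,.042),(.017,-.055,.042),(.017,.055,.042),(-.017,.055,.042)],(0,0,255))
    cv2.imwrite(f'pics/{tag}o.png',im)
E
python3 mv.py .487 -.327 .022 13.9
```

```text
t 29.00 pos [ 0.487  -0.3271  0.022 ] yang 13.92 tilt 0.29 F [-2.1  2.  -1.4] w 0.380(32.5mm)
row [0.01, 0.0, 0.0] [0.29, 0.02, 0.02] dist cm 0.01
```

View pics/s20o.png

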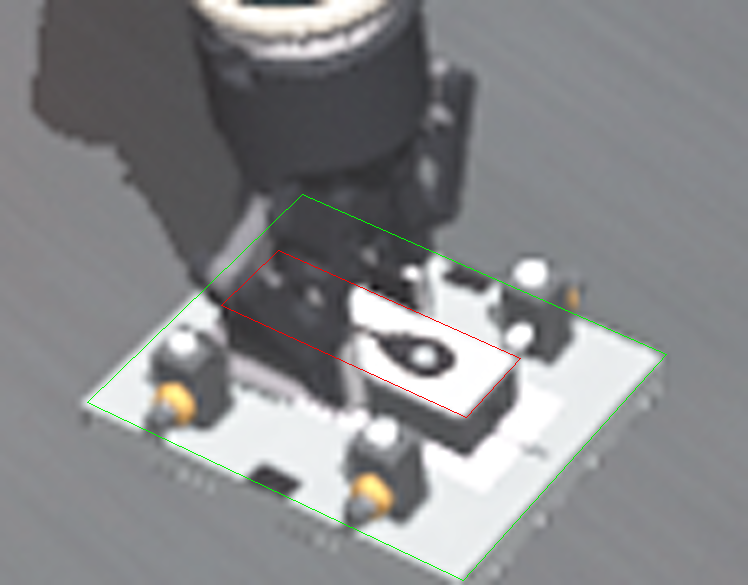

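View pics/t20o.png

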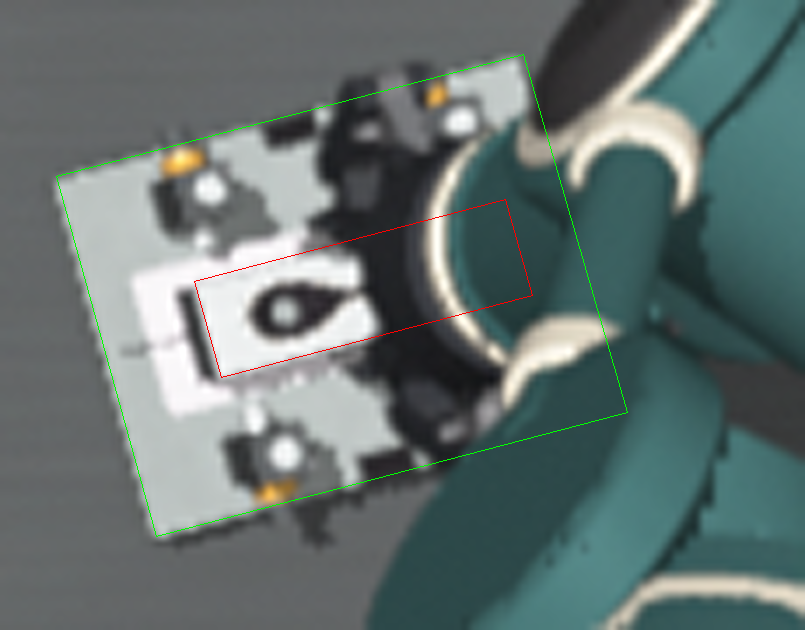

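Request:
servo_tool(
  plan=[
    [[0,0,0.05,0,0,0],[0,0,0.1,0,0,0],[0,0,0.1,0,0,0]],
  ],
)

```text
time: 29.25
tool_pos: [0.487, -0.3271, 0.022]
tcp_rot: [1.934, 2.472, 0.006]
wrist_force: [-4.2, 2.5, 6.2]
width: 0.384
```

Request:
servo_tool(
  plan=[
    [[0,0,0,0,0,0],[0,0,0,0,0,0],[0,0,0,0,0,0],[0,0,0,0,0,0],[0,0,0,0,0,0],[0,0,-0.5,0,0,0],[0,0,-2,0,0,0],[0,0,-4.5,0,0,0],[0,0,-7,0,0,0],[0,0,-9.5,0,0,0],[0,0,-11.5,0,0,0],[0,0,-12.5,0,0,0],[0,0,-12.5,0,0,0]],
  ],
  claw=5.2,
)

```text
time: 30.33
tool_pos: [0.4883, -0.3287, 0.1505]
tcp_rot: [1.93, 2.467, 0.006]
wrist_force: [0.5, -0.3, -0.6]
width: 0.608
```

```bash
python3 mv.py .52 .2871 .16 84.5
```

```text
t 30.33 pos [ 0.4883 -0.3287  0.1505] yang 13.93 tilt 0.58 F [ 0.5 -0.3 -0.6] w 0.608(51.9mm)
row [59.0, 17.91, -1.09] [0.26, 0.57, -70.57] dist cm 61.67
```

Request:
servo_tool(
  plan=[
    [[1,0.3,0,0,0,-2],[3,0.9,0,0,0,-5],[6.5,2,0,0,0.1,-9],[10,3,-0.1,0.1,0.2,-13],[13.7,4.2,-0.2,0.1,0.3,-17.5],[17.4,5.3,-0.3,0.2,0.4,-22],[21.1,6.4,-0.4,0.2,0.5,-26.5],[24.8,7.5,-0.5,0.26,0.57,-31],[28.5,8.6,-0.6,0.26,0.57,-35.5],[32.2,9.8,-0.7,0.26,0.57,-40],[35.9,10.9,-0.8,0.26,0.57,-44.5],[39.6,12,-0.9,0.26,0.57,-49],[43.3,13.1,-1,0.26,0.57,-53.5],[47,14.3,-1.1,0.26,0.57,-58],[50.5,15.3,-1.1,0.26,0.57,-62],[53.6,16.3,-1.1,0.26,0.57,-65.5],[56.2,17,-1.1,0.26,0.57,-68],[58,17.6,-1.1,0.26,0.57,-70],[58.8,17.9,-1.1,0.26,0.57,-70.57],[59,17.91,-1.1,0.26,0.57,-70.57]],
  ],
  claw=4.8,
)

```text
time: 32.0
tool_pos: [0.5186, 0.2884, 0.1581]
tcp_rot: [-0.146, -3.135, 0.002]
wrist_force: [-0.5, 0.6, -0.5]
width: 0.565
```

```bash
python3 - <<'E'
from h import *
snap('scene','s21');snap('top','t21')
yaw=.2426;cx,cy=.487,-.327
R=np.array([[np.cos(yaw),-np.sin(yaw)],[np.sin(yaw),np.cos(yaw)]])
def W(x,y,z): return [*(R@[x,y]+[cx,cy]),z]
for tag,(x0,y0,s) in {'s21':(130,90,6.5),'t21':(365,168,7)}.items():
    c=load(tag); im=cv2.resize(cv2.imread(f'pics/{tag}.png')[y0:y0+90,x0:x0+115],None,fx=s,fy=s,interpolation=cv2.INTER_CUBIC)
    cv2.imwrite(f'pics/{tag}o.png',im)
crop('s21',340,240,560,420,3.6,'s21c')
E
python3 mv.py .52 .2871 .0408 84.5
```

```text
t 32.10 pos [0.5189 0.2866 0.1587] yang 84.53 tilt 0.16 F [-0.1  0.  -0.2] w 0.565(48.3mm)
row [-0.13, 0.08, 11.79] [-0.1, -0.13, 0.03] dist cm 11.79
```

View pics/s21o.png

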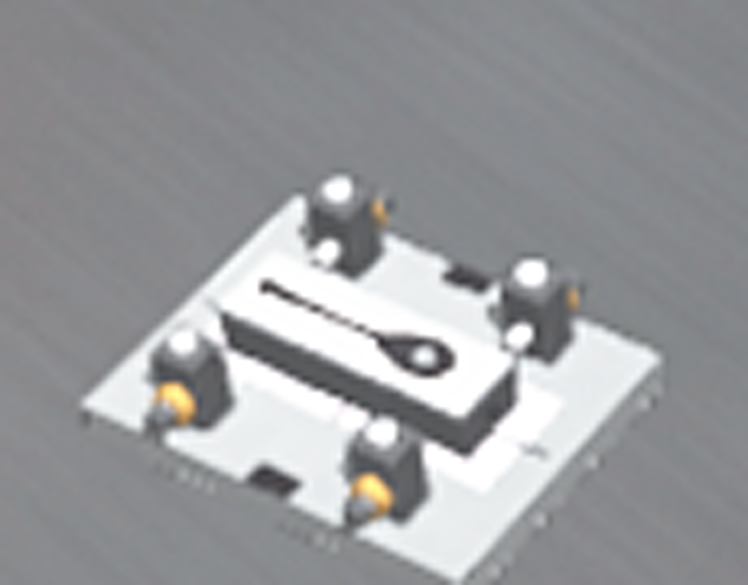

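View pics/t21o.png

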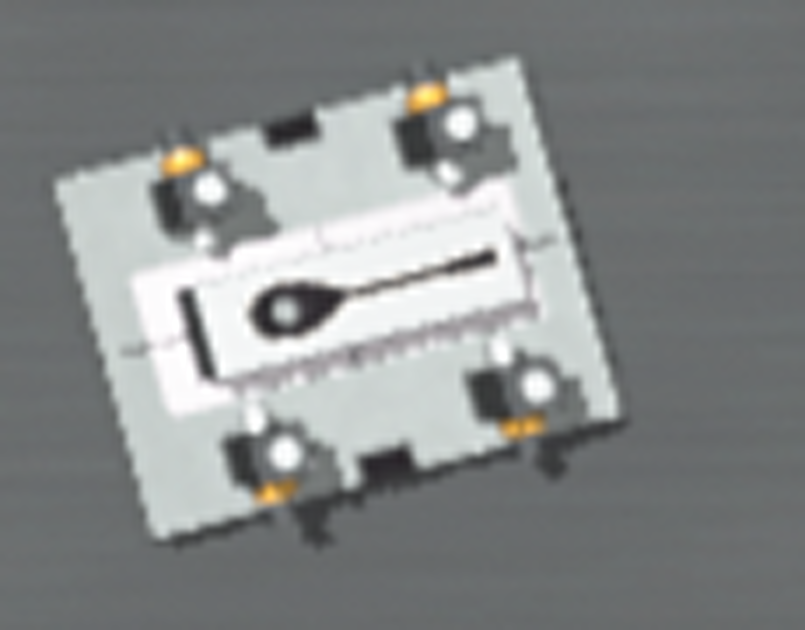

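View pics/s21c.png

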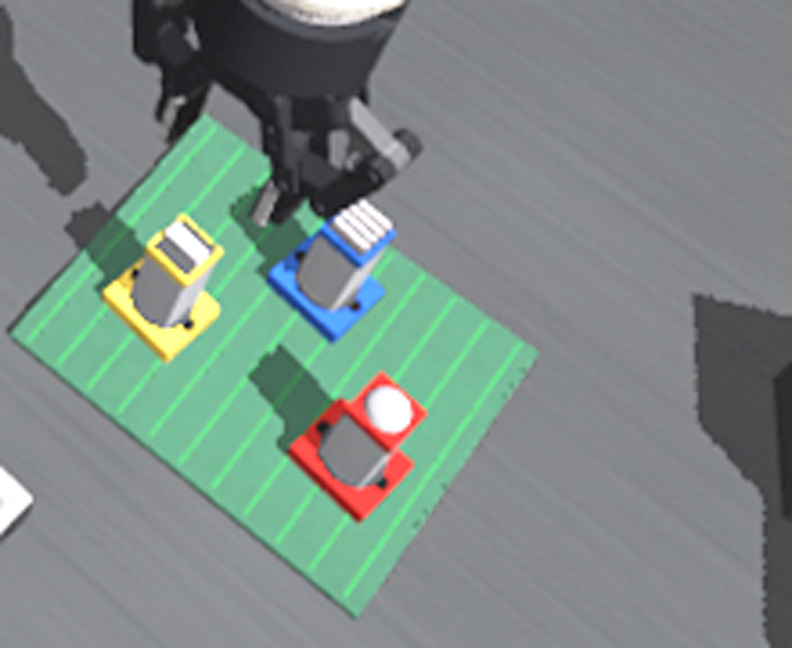

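Request:
servo_tool(
  plan=[
    [[0,0,0.8,0,0,0],[-0.1,0.08,2.5,-0.1,-0.13,0],[-0.1,0.08,4.5,-0.1,-0.13,0],[-0.1,0.08,6.5,-0.1,-0.13,0],[-0.1,0.08,8.5,-0.1,-0.13,0],[-0.1,0.08,10.2,-0.1,-0.13,0],[-0.1,0.08,11.3,-0.1,-0.13,0],[-0.1,0.08,11.8,-0.1,-0.13,0],[-0.1,0.08,11.9,-0.1,-0.13,0],[-0.1,0.08,11.9,-0.1,-0.13,0]],
  ],
)

```text
time: 32.93
tool_pos: [0.52, 0.2867, 0.0398]
tcp_rot: [0.151, 3.138, -0.0]
wrist_force: [0.6, 0.2, 0.5]
width: 0.56
```

```bash
python3 - <<'E'
from h import *
snap('scene','s22');crop('s22',340,240,560,420,3.6,'s22c')
E
python3 mv.py .52 .2871 .0398 84.5
```

```text
t 32.98 pos [0.5205 0.2872 0.0405] yang 84.50 tilt 0.09 F [-0.2  0.3  0.3] w 0.558(47.7mm)
row [0.05, -0.01, 0.07] [0.04, 0.08, -0.0] dist cm 0.09
```

View pics/s22c.png

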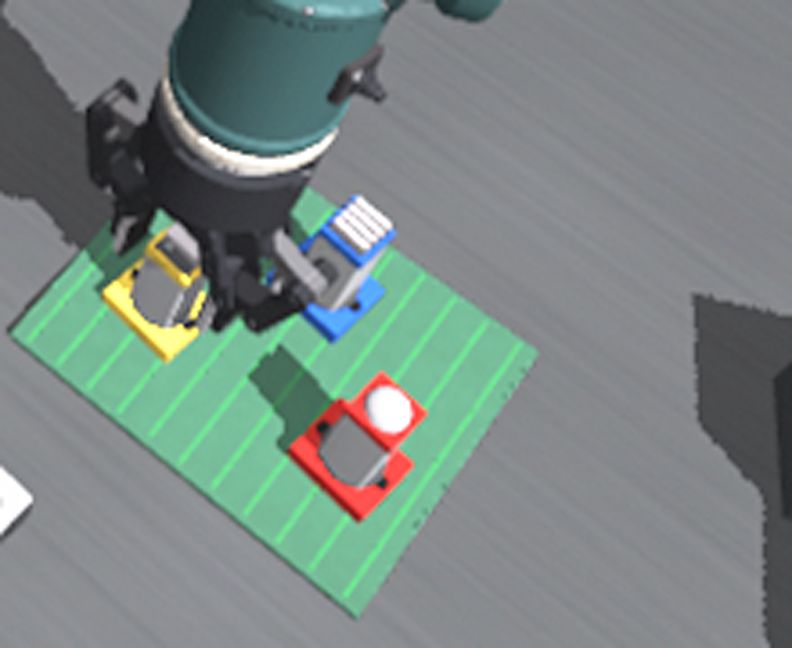

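Request:
servo_tool(
  plan=[
    [[0,0,0,0,0,0],[0,0,0,0,0,0],[0,0,0,0,0,0],[0,0,0,0,0,0],[0,0,0,0,0,0],[0,0,0,0,0,0],[0,0,0,0,0,0],[0,0,0,0,0,0]],
  ],
  claw=1.5,
  grip_force=60,
)

```text
time: 33.65
tool_pos: [0.5217, 0.2876, 0.0421]
tcp_rot: [0.15, 3.134, 0.003]
wrist_force: [0.1, -2.2, 6.4]
width: 0.295
```

```bash
python3 mv.py .6441 -.0056 .15 84.45
```

```text
t 33.65 pos [0.5217 0.2876 0.0421] yang 84.51 tilt 0.24 F [ 0.1 -2.2  6.4] w 0.295(25.2mm)
row [-15.03, -27.99, -10.79] [0.11, 0.22, 0.06] dist cm 33.55
```

Request:
servo_tool(
  plan=[
    [[0,0,-0.3,0,0,0],[0,0,-1,0,0,0],[0,0,-2,0,0,0],[0,0,-3.5,0,0,0],[0,0,-5.2,0,0,0],[-0.1,-0.2,-7,0,0,0],[-0.4,-0.7,-8.5,0,0,0],[-1,-1.8,-9.5,0,0,0],[-2,-3.7,-10.4,0,0,0],[-3.2,-6,-10.8,0,0,0],[-4.6,-8.5,-10.8,0,0,0],[-6.1,-11.2,-10.8,0,0,0],[-7.6,-14,-10.8,0,0,0],[-9.1,-16.8,-10.8,0,0,0],[-10.6,-19.5,-10.8,0,0,0],[-12,-22.1,-10.8,0,0,0],[-13.3,-24.5,-10.8,0,0,0],[-14.3,-26.4,-10.8,0,0,0],[-15,-27.6,-10.8,0,0,0],[-15.2,-28,-10.8,0,0,0]],
  ],
)

```text
time: 35.32
tool_pos: [0.6462, -0.0085, 0.1498]
tcp_rot: [0.154, 3.134, 0.002]
wrist_force: [0.3, 0.4, -4.6]
width: 0.295
```

Request:
servo_tool(
  plan=[
    [[0,0,0.2,0,0,0],[0,0,0.2,0,0,0],[0,0,0.2,0,0,0]],
  ],
)

```text
time: 35.57
tool_pos: [0.6453, -0.0074, 0.1472]
tcp_rot: [0.153, 3.136, 0.003]
wrist_force: [0.5, 1.0, -4.8]
width: 0.295
```

```bash
python3 - <<'E'
from h import *
snap('scene','s23');crop('s23',160,140,330,320,3.2,'s23c')
E
python3 mv.py .6458 -.0051 .0471 84.45
```

```text
t 35.62 pos [ 0.6454 -0.0073  0.1474] yang 84.44 tilt 0.16 F [-0.5  1.1 -4.8] w 0.298(25.5mm)
row [0.01, 0.2, 10.03] [0.09, 0.13, -0.01] dist cm 10.04
```

View pics/s23c.png

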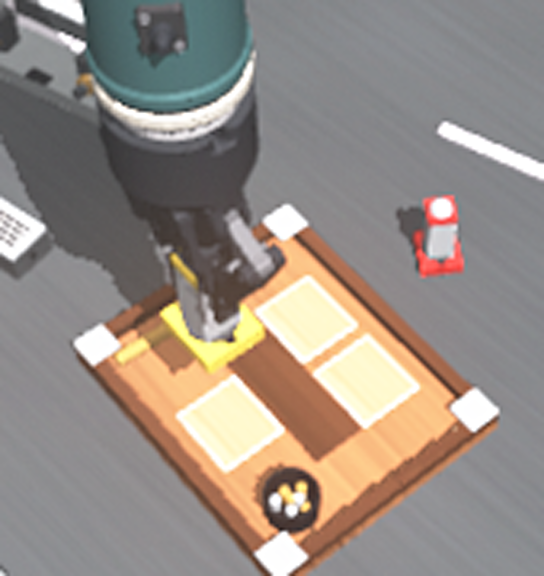

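Request:
servo_tool(
  plan=[
    [[0,0.1,0.5,0,0,0],[0,0.2,1.5,0,0,0],[0,0.2,3,0,0,0],[0,0.2,4.8,0,0,0],[0,0.2,6.4,0,0,0],[0,0.2,7.8,0,0,0],[0,0.2,8.7,0,0,0],[0,0.2,9.2,0,0,0],[0,0.2,9.4,0,0,0],[0,0.2,9.4,0,0,0],[0,0.2,9.4,0,0,0]],
  ],
)

```text
time: 36.53
tool_pos: [0.6467, -0.0051, 0.0543]
tcp_rot: [0.152, 3.134, 0.002]
wrist_force: [0.3, -0.1, -3.8]
width: 0.296
```

```bash
python3 mv.py .6458 -.0051 .0471 84.45; sleep 0.1;  python3 - <<'E'
from h import *
snap('scene','s24');crop('s24',190,190,280,300,5,'s24c')
E
python3 mv.py .6458 -.0051 .0471 84.45
```

```text
t 36.53 pos [ 0.6467 -0.0051  0.0543] yang 84.44 tilt 0.24 F [ 0.3 -0.1 -3.8] w 0.296(25.3mm)
row [0.09, -0.01, 0.72] [0.1, 0.22, -0.01] dist cm 0.73
t 36.58 pos [ 0.6469 -0.0052  0.0546] yang 84.43 tilt 0.27 F [ 0.3 -0.6 -3.6] w 0.300(25.6mm)
row [0.11, -0.01, 0.75] [0.1, 0.25, -0.02] dist cm 0.76
```

View pics/s24c.png

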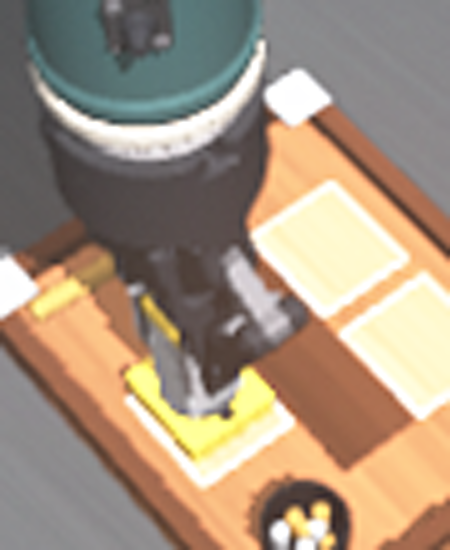

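Request:
servo_tool(
  plan=[
    [[0.05,0,0.2,0,0,0],[0.1,0,0.4,0,0,0],[0.1,0,0.6,0,0,0],[0.1,0,0.7,0,0,0],[0.1,0,0.75,0,0,0],[0.1,0,0.8,0,0,0],[0.1,0,0.8,0,0,0]],
  ],
)

```text
time: 37.17
tool_pos: [0.6459, -0.0051, 0.0471]
tcp_rot: [0.152, 3.134, 0.002]
wrist_force: [-2.7, 0.6, 0.6]
width: 0.297
```

```bash
python3 mv.py .6458 -.0051 .0471 84.45;  python3 - <<'E'
from h import *
snap('scene','s25');crop('s25',190,190,280,300,5,'s25c')
a=cv2.resize(cv2.imread('pics/s25.png')[230:300,200:270],None,fx=5.5,fy=5.5,interpolation=cv2.INTER_CUBIC)
b=cv2.resize(cv2.imread('pics/scene1.png')[230:300,200:270],None,fx=5.5,fy=5.5,interpolation=cv2.INTER_CUBIC)
cv2.imwrite('pics/cmp25.png',np.hstack([b,a]))
E
```

```text
t 37.17 pos [ 0.6459 -0.0051  0.0471] yang 84.44 tilt 0.25 F [-2.7  0.6  0.6] w 0.297(25.3mm)
row [0.01, 0.0, 0.0] [0.1, 0.23, -0.01] dist cm 0.01
```

View pics/cmp25.png

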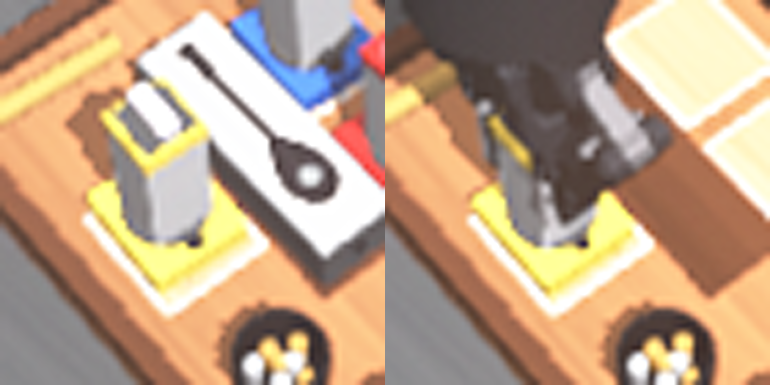

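Request:
servo_tool(
  plan=[
    [[0,0,0,0,0,0],[0,0,0,0,0,0],[0,0,0,0,0,0],[0,0,0,0,0,0],[0,0,0,0,0,0],[0,0,-0.5,0,0,0],[0,0,-2,0,0,0],[0,0,-4.5,0,0,0],[0,0,-7,0,0,0],[0,0,-9,0,0,0],[0,0,-10.5,0,0,0],[0,0,-11,0,0,0]],
  ],
  claw=4.8,
)

```text
time: 38.22
tool_pos: [0.6476, -0.0053, 0.1613]
tcp_rot: [0.152, 3.128, 0.002]
wrist_force: [0.5, 0.6, 0.5]
width: 0.564
```

```bash
python3 mv.py .4503 .3433 .155 84.55;  python3 - <<'E'
from h import *
snap('scene','s26')
f=lambda t:cv2.resize(cv2.imread(f'pics/{t}.png')[230:300,200:270],None,fx=5.5,fy=5.5,interpolation=cv2.INTER_CUBIC)
cv2.imwrite('pics/cmp26.png',np.hstack([f('scene1'),f('s26')]))
E
```

```text
t 38.22 pos [ 0.6476 -0.0053  0.1613] yang 84.44 tilt 0.60 F [0.5 0.6 0.5] w 0.564(48.1mm)
row [23.02, 32.79, 0.46] [0.11, 0.59, -0.11] dist cm 40.06
```

View pics/cmp26.png

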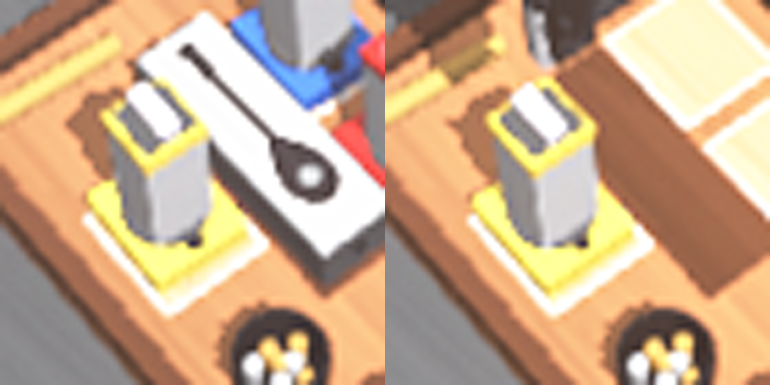

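Request:
servo_tool(
  plan=[
    [[0.6,0.9,0,0,0,0],[1.9,2.7,0,0,0.1,0],[3.9,5.6,0,0,0.2,0],[6.2,8.8,0.1,0.1,0.4,0],[8.5,12.1,0.2,0.1,0.59,-0.1],[10.8,15.4,0.3,0.1,0.59,-0.1],[13.1,18.7,0.4,0.1,0.59,-0.1],[15.4,22,0.4,0.1,0.59,-0.1],[17.7,25.2,0.4,0.1,0.59,-0.1],[19.7,28.1,0.4,0.1,0.59,-0.1],[21.4,30.5,0.4,0.1,0.59,-0.1],[22.5,32,0.4,0.1,0.59,-0.1],[22.9,32.7,0.4,0.1,0.59,-0.1],[23,32.8,0.4,0.1,0.59,-0.1],[23,32.8,0.4,0.1,0.59,-0.1],[23,32.8,0.4,0.1,0.59,-0.1]],
  ],
)

```text
time: 39.6
tool_pos: [0.4505, 0.3424, 0.1546]
tcp_rot: [-0.15, -3.137, 0.001]
wrist_force: [-0.6, 0.2, -0.4]
width: 0.564
```

```bash
python3 mv.py .4503 .3433 .0383 84.55
```

```text
t 39.60 pos [0.4505 0.3424 0.1546] yang 84.51 tilt 0.07 F [-0.6  0.2 -0.4] w 0.564(48.1mm)
row [0.01, 0.09, 11.63] [-0.05, -0.05, -0.04] dist cm 11.63
```

Request:
servo_tool(
  plan=[
    [[0,0.05,0.8,0,0,0],[0,0.08,2.5,0,0,0],[0,0.08,4.5,0,0,0],[0,0.08,6.5,0,0,0],[0,0.08,8.5,0,0,0],[0,0.08,10.2,0,0,0],[0,0.08,11.1,0,0,0],[0,0.08,11.5,0,0,0],[0,0.08,11.6,0,0,0],[0,0.08,11.6,0,0,0]],
  ],
)

```text
time: 40.43
tool_pos: [0.451, 0.343, 0.0389]
tcp_rot: [-0.152, -3.137, 0.001]
wrist_force: [-0.0, -0.3, -0.1]
width: 0.56
```

```bash
python3 - <<'E'
from h import *
snap('scene','s27');crop('s27',340,240,560,420,3.6,'s27c')
E
python3 mv.py .4503 .3433 .0383 84.55
```

```text
t 40.48 pos [0.4513 0.3434 0.0395] yang 84.48 tilt 0.02 F [-0.9  1.1  1. ] w 0.557(47.6mm)
row [0.1, -0.02, 0.12] [0.01, 0.02, -0.07] dist cm 0.16
```

View pics/s27c.png

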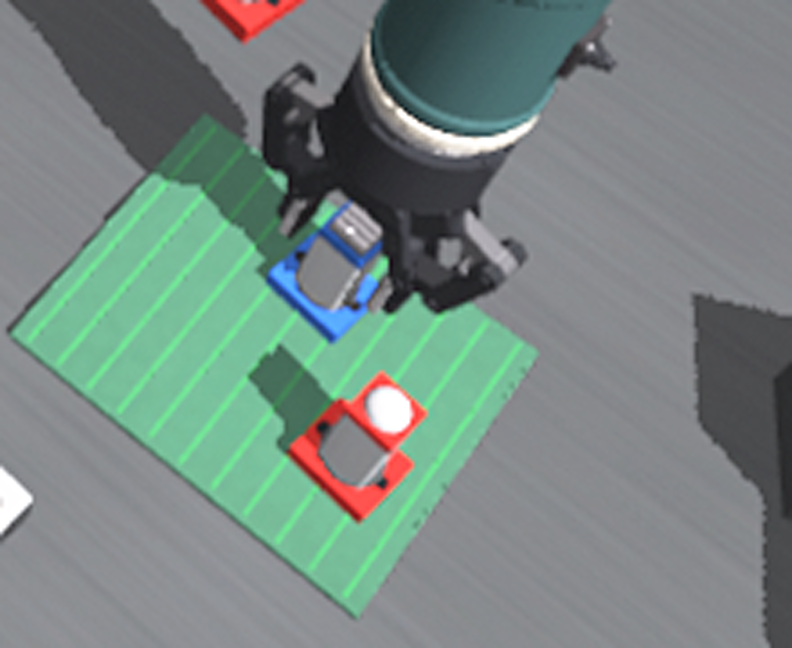

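Request:
servo_tool(
  plan=[
    [[0.05,0,0.05,0,0,0],[0.1,0,0.1,0,0,0],[0.1,0,0.1,0,0,0],[0.1,0,0.1,0,0,0],[0.1,0,0.1,0,0,0],[0.1,0,0.1,0,0,0],[0.1,0,0.1,0,0,0],[0.1,0,0.1,0,0,0]],
  ],
  claw=1.5,
)

```text
time: 41.15
tool_pos: [0.4516, 0.3442, 0.0401]
tcp_rot: [0.151, 3.135, 0.003]
wrist_force: [1.3, -1.5, 6.5]
width: 0.298
```

```bash
python3 mv.py .5542 -.0235 .15 84.45
```

```text
t 41.15 pos [0.4516 0.3442 0.0401] yang 84.49 tilt 0.20 F [ 1.3 -1.5  6.5] w 0.298(25.5mm)
row [-13.77, -35.6, -11.02] [0.11, 0.16, 0.04] dist cm 39.73
```

Request:
servo_tool(
  plan=[
    [[0,0,-0.3,0,0,0],[0,0,-1,0,0,0],[0,0,-2,0,0,0],[0,0,-3.5,0,0,0],[0,0,-5.2,0,0,0],[-0.1,-0.3,-7,0,0,0],[-0.4,-1,-8.5,0,0,0],[-1,-2.5,-9.7,0,0,0],[-1.9,-4.8,-10.6,0,0,0],[-3,-7.6,-11,0,0,0],[-4.2,-10.8,-11,0,0,0],[-5.5,-14,-11,0,0,0],[-6.9,-17.5,-11,0,0,0],[-8.3,-21,-11,0,0,0],[-9.6,-24.5,-11,0,0,0],[-10.9,-27.7,-11,0,0,0],[-12,-30.7,-11,0,0,0],[-13,-33.1,-11,0,0,0],[-13.6,-34.8,-11,0,0,0],[-13.9,-35.5,-11,0,0,0]],
  ],
)

```text
time: 42.82
tool_pos: [0.5556, -0.0253, 0.15]
tcp_rot: [0.155, 3.135, 0.001]
wrist_force: [-0.2, -0.2, -4.9]
width: 0.298
```

Request:
servo_tool(
  plan=[
    [[0,0,0.2,0,0,0],[0,0,0.2,0,0,0],[0,0,0.2,0,0,0]],
  ],
)

```text
time: 43.07
tool_pos: [0.5548, -0.0243, 0.1475]
tcp_rot: [0.154, 3.137, 0.003]
wrist_force: [0.3, 0.4, -4.3]
width: 0.3
```

```bash
python3 - <<'E'
from h import *
snap('scene','s28');crop('s28',160,140,330,320,3.2,'s28c')
E
python3 mv.py .5555 -.0235 .0451 84.45
```

```text
t 43.12 pos [ 0.5549 -0.0241  0.1477] yang 84.41 tilt 0.12 F [-0.  -0.9 -4.7] w 0.295(25.2mm)
row [-0.04, 0.05, 10.26] [0.09, 0.08, -0.04] dist cm 10.26
```

View pics/s28c.png

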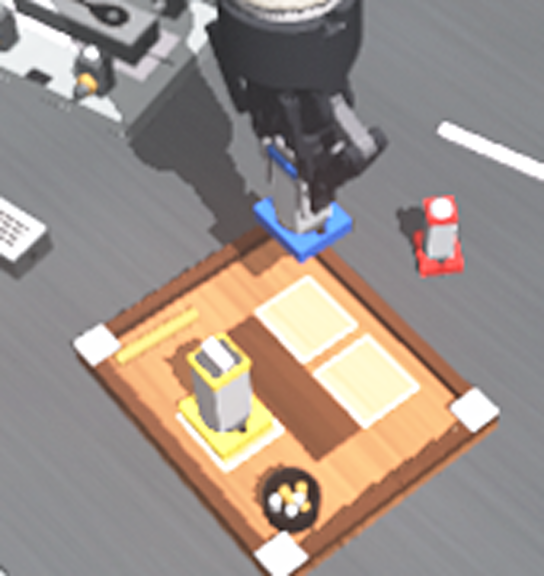

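Request:
servo_tool(
  plan=[
    [[0,0.05,0.5,0,0,0],[0,0.05,1.5,0,0,0],[0,0.05,3,0,0,0],[0,0.05,4.8,0,0,0],[0,0.05,6.4,0,0,0],[0,0.05,7.8,0,0,0],[0,0.05,8.7,0,0,0],[0,0.05,9.2,0,0,0],[0,0.05,9.5,0,0,0],[0,0.05,9.6,0,0,0],[0,0.05,9.6,0,0,0]],
  ],
)

```text
time: 44.03
tool_pos: [0.5556, -0.0233, 0.052]
tcp_rot: [0.153, 3.136, 0.002]
wrist_force: [-0.2, 0.3, -4.7]
width: 0.298
```

```bash
python3 mv.py .5555 -.0235 .0451 84.45
```

```text
t 44.03 pos [ 0.5556 -0.0233  0.052 ] yang 84.42 tilt 0.16 F [-0.2  0.3 -4.7] w 0.298(25.5mm)
row [0.01, -0.02, 0.69] [0.09, 0.13, -0.03] dist cm 0.69
```

Request:
servo_tool(
  plan=[
    [[0,-0.02,0.2,0,0,0],[0.02,-0.02,0.4,0,0,0],[0.02,-0.02,0.55,0,0,0],[0.02,-0.02,0.65,0,0,0],[0.02,-0.02,0.7,0,0,0],[0.02,-0.02,0.75,0,0,0],[0.02,-0.02,0.75,0,0,0]],
  ],
)

```text
time: 44.62
tool_pos: [0.5554, -0.0236, 0.0451]
tcp_rot: [0.153, 3.136, 0.002]
wrist_force: [-2.8, -0.6, 1.5]
width: 0.296
```

```bash
python3 mv.py .5555 -.0235 .0451 84.45;  python3 - <<'E'
from h import *
snap('scene','s29')
f=lambda t:cv2.resize(cv2.imread(f'pics/{t}.png')[200:270,220:290],None,fx=5.5,fy=5.5,interpolation=cv2.INTER_CUBIC)
cv2.imwrite('pics/cmp29.png',np.hstack([f('s7'),f('s29')]))
E
```

```text
t 44.62 pos [ 0.5554 -0.0236  0.0451] yang 84.42 tilt 0.15 F [-2.8 -0.6  1.5] w 0.296(25.3mm)
row [-0.01, 0.01, 0.0] [0.09, 0.12, -0.03] dist cm 0.01
```

View pics/cmp29.png

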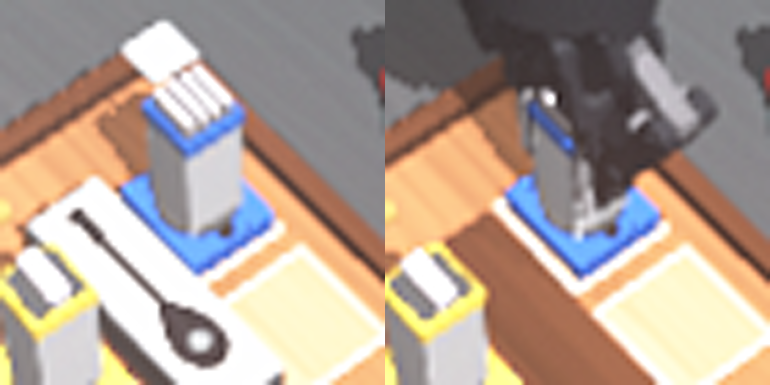

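Request:
servo_tool(
  plan=[
    [[0,0,0,0,0,0],[0,0,0,0,0,0],[0,0,0,0,0,0],[0,0,0,0,0,0],[0,0,0,0,0,0],[0,0,-0.5,0,0,0],[0,0,-2,0,0,0],[0,0,-4.5,0,0,0],[0,0,-7,0,0,0],[0,0,-9,0,0,0],[0,0,-10.5,0,0,0],[0,0,-11,0,0,0]],
  ],
  claw=4.8,
)

```text
time: 45.67
tool_pos: [0.5573, -0.0239, 0.1589]
tcp_rot: [0.152, 3.13, 0.002]
wrist_force: [0.1, -0.1, -0.3]
width: 0.563
```

```bash
python3 mv.py .5205 .4038 .155 84.48;  python3 - <<'E'
from h import *
snap('scene','s30')
f=lambda t:cv2.resize(cv2.imread(f'pics/{t}.png')[200:270,220:290],None,fx=5.5,fy=5.5,interpolation=cv2.INTER_CUBIC)
cv2.imwrite('pics/cmp30.png',np.hstack([f('s7'),f('s30')]))
E
```

```text
t 45.67 pos [ 0.5573 -0.0239  0.1589] yang 84.42 tilt 0.47 F [ 0.1 -0.1 -0.3] w 0.563(48.1mm)
row [7.83, 42.21, 0.39] [0.09, 0.46, -0.06] dist cm 42.93
```

View pics/cmp30.png

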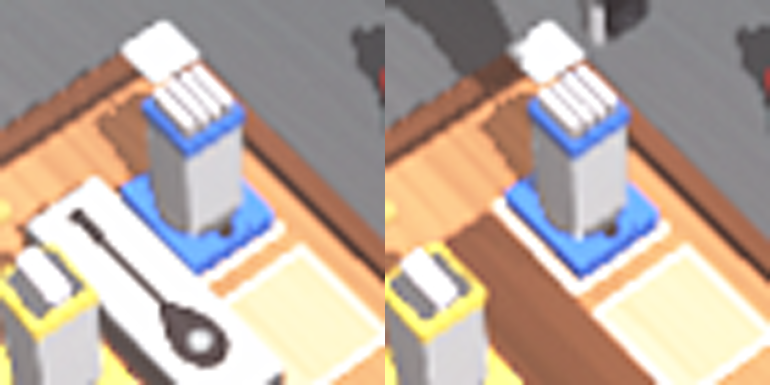

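Blue is back, matching the reference. Now red.

Request:
servo_tool(
  plan=[
    [[0.2,1,0,0,0,0],[0.6,3,0,0,0.1,0],[1.2,6.5,0,0,0.2,0],[1.9,10.4,0.1,0.1,0.3,0],[2.7,14.4,0.2,0.1,0.46,0],[3.4,18.4,0.3,0.1,0.46,0],[4.2,22.4,0.4,0.1,0.46,0],[4.9,26.4,0.4,0.1,0.46,0],[5.6,30.4,0.4,0.1,0.46,0],[6.3,34.1,0.4,0.1,0.46,0],[6.9,37.4,0.4,0.1,0.46,0],[7.4,40,0.4,0.1,0.46,0],[7.7,41.6,0.4,0.1,0.46,0],[7.8,42.2,0.4,0.1,0.46,0],[7.8,42.2,0.4,0.1,0.46,0],[7.8,42.2,0.4,0.1,0.46,0]],
  ],
)

```text
time: 47.05
tool_pos: [0.5202, 0.4026, 0.1536]
tcp_rot: [-0.153, -3.136, 0.003]
wrist_force: [0.1, -0.7, -0.4]
width: 0.565
```

```bash
python3 mv.py .5205 .4038 .0394 84.48
```

```text
t 47.05 pos [0.5202 0.4026 0.1536] yang 84.43 tilt 0.14 F [ 0.1 -0.7 -0.4] w 0.565(48.2mm)
row [-0.03, 0.14, 11.42] [-0.11, -0.08, -0.05] dist cm 11.42
```

Request:
servo_tool(
  plan=[
    [[0,0.05,0.8,0,0,0],[0,0.1,2.5,-0.1,0,0],[0,0.1,4.5,-0.1,0,0],[0,0.1,6.5,-0.1,0,0],[0,0.1,8.5,-0.1,0,0],[0,0.1,10.1,-0.1,0,0],[0,0.1,11,-0.1,0,0],[0,0.1,11.4,-0.1,0,0],[0,0.1,11.5,-0.1,0,0],[0,0.1,11.5,-0.1,0,0]],
  ],
)

```text
time: 47.88
tool_pos: [0.5207, 0.403, 0.039]
tcp_rot: [-0.154, -3.137, -0.0]
wrist_force: [-0.3, 1.2, -0.6]
width: 0.561
```

```bash
python3 - <<'E'
from h import *
snap('scene','s31');crop('s31',340,240,560,420,3.6,'s31c')
E
python3 mv.py .5205 .4038 .0394 84.48
```

```text
t 47.93 pos [0.521  0.4035 0.0397] yang 84.40 tilt 0.05 F [-0.1 -0.7  0.9] w 0.562(48.0mm)
row [0.05, 0.02, 0.03] [0.05, -0.0, -0.08] dist cm 0.07
```

View pics/s31c.png

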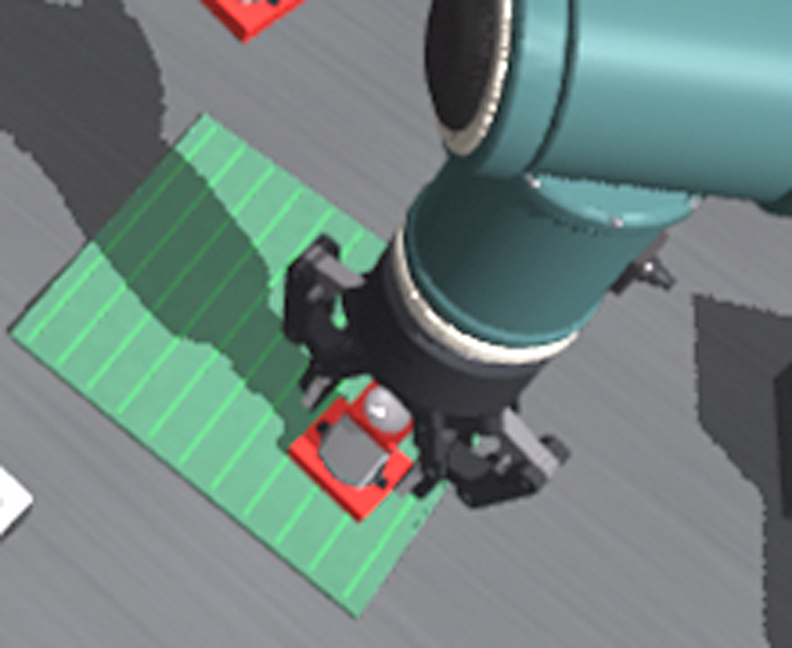

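Request:
servo_tool(
  plan=[
    [[0.05,0,0,0,0,0],[0.05,0,0,0,0,0],[0.05,0,0,0,0,0],[0.05,0,0,0,0,0],[0.05,0,0,0,0,0],[0.05,0,0,0,0,0],[0.05,0,0,0,0,0],[0.05,0,0,0,0,0]],
  ],
  claw=1.5,
)

```text
time: 48.6
tool_pos: [0.5216, 0.4042, 0.0414]
tcp_rot: [0.153, 3.136, 0.004]
wrist_force: [-0.2, -1.8, 5.8]
width: 0.296
```

```bash
python3 mv.py .561 .0376 .15 84.4
```

```text
t 48.60 pos [0.5216 0.4042 0.0414] yang 84.41 tilt 0.19 F [-0.2 -1.8  5.8] w 0.296(25.3mm)
row [-7.52, -36.08, -10.93] [0.14, 0.13, 0.01] dist cm 38.44
```

Request:
servo_tool(
  plan=[
    [[0,0,-0.3,0,0,0],[0,0,-1,0,0,0],[0,0,-2,0,0,0],[0,0,-3.5,0,0,0],[0,0,-5.2,0,0,0],[0,-0.3,-7,0,0,0],[-0.2,-1,-8.5,0,0,0],[-0.5,-2.5,-9.7,0,0,0],[-1,-4.8,-10.6,0,0,0],[-1.6,-7.6,-10.9,0,0,0],[-2.3,-10.8,-10.9,0,0,0],[-3,-14.2,-10.9,0,0,0],[-3.8,-17.8,-10.9,0,0,0],[-4.5,-21.4,-10.9,0,0,0],[-5.3,-25,-10.9,0,0,0],[-6,-28.2,-10.9,0,0,0],[-6.6,-31.1,-10.9,0,0,0],[-7.1,-33.5,-10.9,0,0,0],[-7.5,-35.2,-10.9,0,0,0],[-7.6,-36,-10.9,0,0,0]],
  ],
)

```text
time: 50.27
tool_pos: [0.5613, 0.0347, 0.1498]
tcp_rot: [0.158, 3.136, 0.001]
wrist_force: [-0.3, 0.6, -4.8]
width: 0.296
```

Request:
servo_tool(
  plan=[
    [[0,0,0.2,0,0,0],[0,0,0.2,0,0,0],[0,0,0.2,0,0,0]],
  ],
)

```text
time: 50.52
tool_pos: [0.5606, 0.0352, 0.1475]
tcp_rot: [0.158, 3.137, 0.002]
wrist_force: [0.1, -0.9, -5.2]
width: 0.296
```

```bash
python3 - <<'E'
from h import *
snap('scene','s32');crop('s32',160,140,330,320,3.2,'s32c')
E
python3 mv.py .5621 .0376 .0463 84.4
```

```text
t 50.57 pos [0.5608 0.0355 0.1476] yang 84.29 tilt 0.11 F [-0.2  0.7 -3.8] w 0.296(25.2mm)
row [-0.1, 0.2, 10.13] [0.08, 0.07, -0.11] dist cm 10.14
```

View pics/s32c.png

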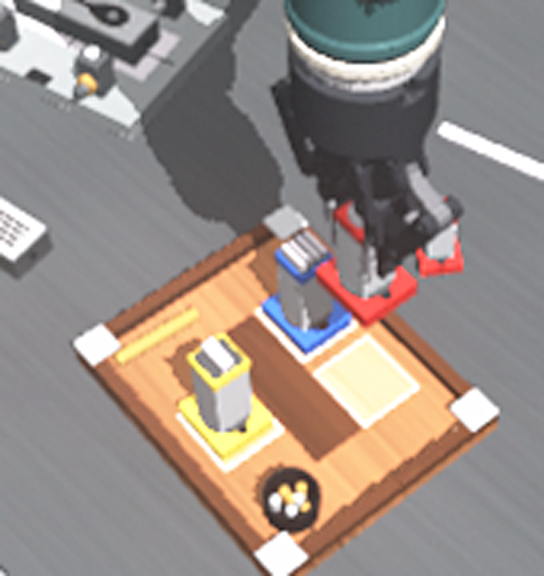

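Request:
servo_tool(
  plan=[
    [[-0.05,0.15,0.5,0,0,-0.1],[-0.05,0.2,1.5,0,0,-0.1],[-0.05,0.2,3,0,0,-0.1],[-0.05,0.2,4.8,0,0,-0.1],[-0.05,0.2,6.4,0,0,-0.1],[-0.05,0.2,7.8,0,0,-0.1],[-0.05,0.2,8.7,0,0,-0.1],[-0.05,0.2,9.2,0,0,-0.1],[-0.05,0.2,9.4,0,0,-0.1],[-0.05,0.2,9.5,0,0,-0.1],[-0.05,0.2,9.5,0,0,-0.1]],
  ],
)

```text
time: 51.48
tool_pos: [0.5622, 0.0378, 0.0531]
tcp_rot: [0.153, 3.136, 0.002]
wrist_force: [-0.7, 0.3, -5.4]
width: 0.296
```

```bash
python3 mv.py .5621 .0376 .0463 84.4
```

```text
t 51.48 pos [0.5622 0.0378 0.0531] yang 84.40 tilt 0.16 F [-0.7  0.3 -5.4] w 0.296(25.3mm)
row [0.01, -0.02, 0.68] [0.09, 0.13, 0.0] dist cm 0.68
```

Request:
servo_tool(
  plan=[
    [[0,-0.02,0.2,0,0,0],[0.02,-0.02,0.4,0,0,0],[0.02,-0.02,0.55,0,0,0],[0.02,-0.02,0.65,0,0,0],[0.02,-0.02,0.7,0,0,0],[0.02,-0.02,0.75,0,0,0],[0.02,-0.02,0.75,0,0,0]],
  ],
)

```text
time: 52.07
tool_pos: [0.5622, 0.0375, 0.0464]
tcp_rot: [0.153, 3.135, 0.002]
wrist_force: [-2.4, -0.8, 3.0]
width: 0.297
```

```bash
python3 mv.py .5621 .0376 .0463 84.4;  python3 - <<'E'
from h import *
snap('scene','s33')
f=lambda t:cv2.resize(cv2.imread(f'pics/{t}.png')[215:285,235:305],None,fx=5.5,fy=5.5,interpolation=cv2.INTER_CUBIC)
cv2.imwrite('pics/cmp33.png',np.hstack([f('scene1'),f('s33')]))
E
```

```text
t 52.07 pos [0.5622 0.0375 0.0464] yang 84.40 tilt 0.16 F [-2.4 -0.8  3. ] w 0.297(25.4mm)
row [0.01, 0.01, 0.01] [0.09, 0.13, 0.0] dist cm 0.02
```

View pics/cmp33.png

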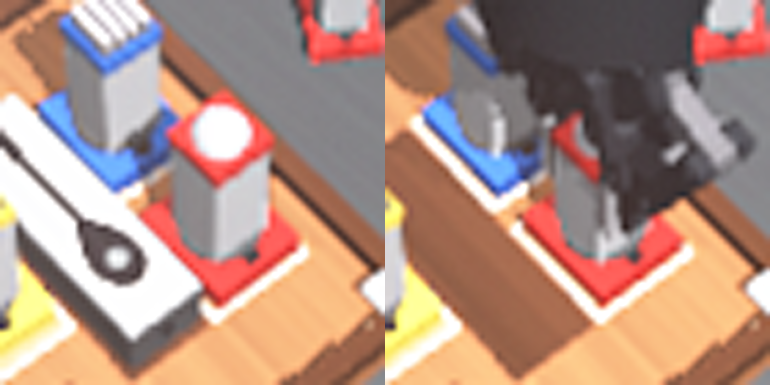

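Request:
servo_tool(
  plan=[
    [[0,0,0,0,0,0],[0,0,0,0,0,0],[0,0,0,0,0,0],[0,0,0,0,0,0],[0,0,0,0,0,0],[0,0,-0.5,0,0,0],[0,0,-2,0,0,0],[0,0,-4.5,0,0,0],[0,0,-7,0,0,0],[0,0,-9,0,0,0],[0,0,-11,0,0,0],[0,1,-13,0,0,0],[0.5,3,-14.5,0,0,0],[1,6,-15,0,0,0],[2,10,-15,0,0,0],[3,14,-15,0,0,0],[4,18,-15,0,0,0],[5,22,-15,0,0,0],[5.5,25,-15,0,0,0],[6,27,-15,0,0,0]],
  ],
  claw=4.8,
)

```text
time: 53.78
tool_pos: [0.5278, 0.3152, 0.1972]
tcp_rot: [0.15, 3.135, 0.004]
wrist_force: [0.4, -0.1, 0.2]
width: 0.557
```

Request:
servo_tool(
  plan=[
    [[0,0,0,0,0,0],[0,0,0,0,0,0],[0,0,0,0,0,0]],
  ],
)

```text
time: 54.03
tool_pos: [0.5277, 0.3147, 0.1972]
tcp_rot: [0.149, 3.135, 0.003]
wrist_force: [0.6, -0.2, -1.3]
width: 0.562
```

```bash
sed -e "s/load('top1'),load('scene1')/load(sys.argv[1]),load(sys.argv[2])/" f1.py > f2.py; python3 - <<'E'
from h import *
snap('scene','sF');snap('top','tF')
f=lambda t:cv2.resize(cv2.imread(f'pics/{t}.png')[120:215,225:333],None,fx=3.7,fy=3.7,interpolation=cv2.INTER_CUBIC)
g=lambda t:cv2.resize(cv2.imread(f'pics/{t}.png')[200:295,200:308],None,fx=3.7,fy=3.7,interpolation=cv2.INTER_CUBIC)
cv2.imwrite('pics/cmpF.png',np.vstack([np.hstack([f('top1'),f('tF')]),np.hstack([g('scene1'),g('sF')])])[:, :])
a=cv2.imread('pics/cmpF.png');print(a.shape);cv2.imwrite('pics/cmpF.png',cv2.resize(a,None,fx=.85,fy=.85))
# shifts of head (band+top) regions between before and after
for t0,t1,R in [('top1','tF',{'red':(255,173,14,12),'blue':(282,174,13,12),'yel':(273,137,15,14)}),('scene1','sF',{'red':(264,230,24,38),'blue':(244,210,24,30),'yel':(217,244,22,34)})]:
    A=cv2.imread(f'pics/{t0}.png');B=cv2.imread(f'pics/{t1}.png')
    for n,(x,y,w,h) in R.items():
        s=8;P=cv2.resize(A[y:y+h,x:x+w],None,fx=s,fy=s,interpolation=cv2.INTER_CUBIC);Q=cv2.resize(B[y-4:y+h+4,x-4:x+w+4],None,fx=s,fy=s,interpolation=cv2.INTER_CUBIC)
        r=cv2.matchTemplate(Q,P,cv2.TM_CCOEFF_NORMED);_,m,_,l=cv2.minMaxLoc(r);print(t0,n,'shift px',(l[0]/s-4,l[1]/s-4),round(m,3))
E
python3 f2.py top1 scene1 | grep both; python3 f2.py tF sF
```

```text
(704, 800, 3)
top1 red shift px (0.25, -0.25) 0.979
top1 blue shift px (-0.125, -0.25) 0.947
top1 yel shift px (-0.375, -0.25) 0.962
scene1 red shift px (-0.375, 0.125) 0.915
scene1 blue shift px (0.0, 0.125) 0.977
scene1 yel shift px (0.0, 0.5) 0.733
red both [ 5.586000e-01  3.800000e-02 -1.208000e-01  1.247145e+02]
blue both [ 5.525000e-01 -2.360000e-02 -1.321000e-01  1.504036e+02]
yellow both [ 6.419000e-01 -5.500000e-03 -1.395000e-01  2.010656e+02]
corner [0.6852 0.0904 0.0181] top@.02 [0.6838 0.0912 0.02  ] sc@.02 [0.6865 0.09   0.02  ]
corner [ 0.6666 -0.101   0.0191] top@.02 [ 0.6653 -0.0998  0.02  ] sc@.02 [ 0.6677 -0.1018  0.02  ]
corner [0.5314 0.1058 0.0189] top@.02 [0.5306 0.1065 0.02  ] sc@.02 [0.5327 0.1052 0.02  ]
corner [ 0.5127 -0.0854  0.0208] top@.02 [ 0.5118 -0.0843  0.02  ] sc@.02 [ 0.5132 -0.0872  0.02  ]
tray [0.59898056 0.00241313 0.01923571]
red top [ 0.5585  0.0383 -0.1135 30.7733]
red scene [ 5.60100e-01  3.68000e-02 -1.01100e-01  6.34624e+01]
red both [ 5.594000e-01  3.740000e-02 -9.520000e-02  1.134842e+02]
blue top [ 5.51800e-01 -2.22000e-02 -8.93000e-02  3.47281e+01]
blue scene [ 5.54100e-01 -2.43000e-02 -1.05200e-01  9.24417e+01]
blue both [ 5.530000e-01 -2.360000e-02 -1.364000e-01  1.532007e+02]
yellow top [ 6.41300e-01 -3.20000e-03 -8.23000e-02  3.79834e+01]
yellow scene [ 6.436000e-01 -5.300000e-03 -1.284000e-01  1.458289e+02]
yellow both [ 6.427000e-01 -4.400000e-03 -1.097000e-01  2.133798e+02]
```

View pics/cmpF.png

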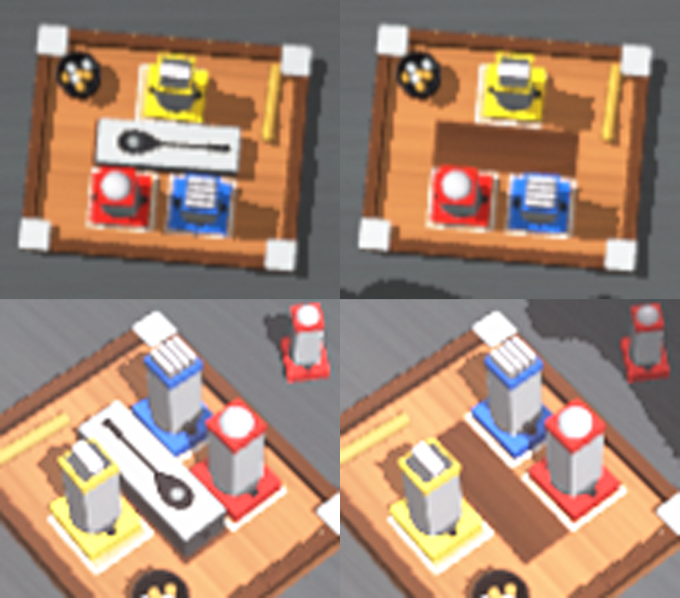

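View pics/sF.png

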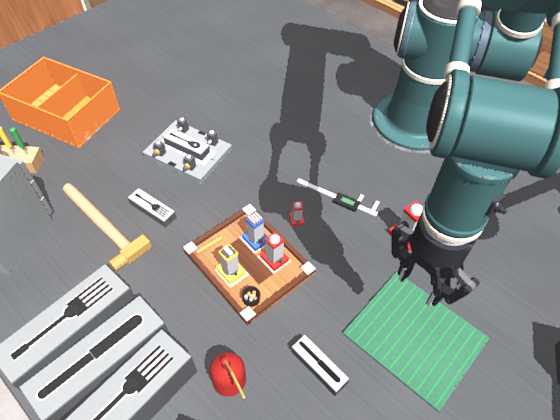

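```bash
python3 -c "
from workcell import finish_job
print(finish_job())"
```

```text
the job is handed in; nothing more can be done
None
```

The spoon die now lies flat in the die bed, and all three punches are back in the tray on their own places. I stood the red, blue and yellow punches on the mat first, moved the die, then returned yellow, blue and red. The job was handed in at about 54 s, with the robot touching nothing.

**Die:** In both camera views it lay along the bed between the posts, within about 1 mm of the expected outline.

**Punches:** All three stand upright. Comparing pictures from before and after, the largest shift is about 1.4 mm (yellow), with red about 1 mm and blue about 0.5 mm. Angle readings from the fits were noisy, but the crops look square.

**Disagreements:** The two cameras differ by about 2 mm throughout, so I used their combined estimates.

**Other things:** The other dies, the screw pot and the look-alike red punches were left alone. In the last pictures they look unmoved, except the largest red punch, which the arm partly hid.

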